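Fit the headset-hook collar on the desk stand

ROBOT

A 7-joint arm with a two-finger parallel gripper is mounted at the origin on the work surface. World frame = base frame: x ahead of the robot, y to its left, z up, the work surface at z = 0. Lengths are in mm, angles in degrees, forces in N, time in s.
With the tool pointing down it reaches from about 400 to 850 mm from the base axis. Payload 4.5 kg.
Tool frame: the origin (TCP) lies at the very end of the fingers, on their centre line; the grasp point (between the pads) lies bot.grasp_offset behind it (bot.grasp_offset is the distance from the TCP to the grasp point, in mm); z points along the fingers, x is the direction in which the jaws open and shut, and the axes are right-handed (so a half turn about z gives the same grasp; the last joint's range is limited). The gripper opens to 88 mm and grips with 3 to 60 N. Pads are 18 mm wide; open, the fingers measure 123 mm over their backs; the gripper's body (75 mm by 187 mm) begins 45 mm behind the grasp point.
Start: joints at [-69.683, 39.483, -11.15, 89.685, 9.013, 51.709, -12.324], TCP at [197.059, 593.145, 238.743] pointing down, gripper open.
Joint ranges: [-172.22, 172.22], [-26.19, 119.32], [-84.43, 86.54], [7.71, 146.69], [-57.33, 237.33], [2.42, 119.75], [-152.13, 152.13]. Speed limits (degrees/s): [147.25, 147.25, 180, 180, 180, 180, 180].

INTERFACE

Orientations are given as [roll, pitch, yaw] about the fixed x, y, z axes, in that order (R = Rz(yaw) Ry(pitch) Rx(roll)).
In Python, from rig import bot, optics gives the robot as it stands.
- The arm moves only by the shell command python3 -m creep 'ROWS' [OPENING] [FORCE]. ROWS is JSON, a list that holds one entry, the list of rows, each a list of 4 numbers: the shift along the tool's x, y, z in mm, then the turn about the tool's z in rad. A call has 1 to 8 rows; each row shifts and turns the pose as measured when the row begins, along the tool's axes as they then stand; what a row does not reach is not made up. A row lasts 1/12 s, in which the tool goes at most 41.7 mm and 7.16 degrees, less where a joint would pass 70% of its speed; a pose out of reach is approached as far as the arm can. A call is refused whole if a number of a shift passes 41.7 or a number of a turn 0.125, either way. A call with a gripper value outside its range is refused whole. OPENING is the finger opening in mm, from 0 to 88.1, set as the call begins (- or left out, the last holds). The fingers move at their own pace and stop on an object; FORCE is the grip in N (left out, the last holds). Time passes only in rows, so rows that do not move let the fingers close. It gives the time, the measured TCP pose, the force and the opening at its end, in the units of the state.
- bot.read_state(): the state, without advancing time (a new reading comes with each control period).
- optics.snapshot(name): name is "scene" or "top" or "wrist"; returns the picture (480x640x3 uint8, red, green, blue); there is no depth.
- optics.get_calibration(name): a dict with "mtx" (3x3 intrinsics, pixels), "k1" (the pictures are not rectified: a ray, as slopes to the right and down, at radius r is drawn at 1 + k1 r^2 times it, then the intrinsics apply), "world_to_cam" (4x4, takes a point from world to camera coordinates); the wrist camera has in their place "tool_from_camera" (4x4, takes a point from camera to tool coordinates, whose origin is the TCP and whose axes are the tool frame's). Camera axes: x right, y down, z forward; pixel columns grow to the right and rows downward; lengths in mm; the calibration is good to about 2 mm. A picture is of the moment at which its call begins: read the wrist's pose just before it. get_calibration takes no time and is no camera call.
- bot.sign_off(): hands the job in, once; it reports no verdict.
The state is a dict: "time_s": time; "q": joint angles; "dq": joint speeds; "joint_torque": joint torques, N m; "tool_pos": TCP position; "tcp_rot": TCP orientation; "wrist_force": force on the tool from outside, world axes, zero at the start; "wrist_torque": the same for the moment, N m; "finger_gap": opening from 0.0 (shut) to 1.0 (fully open).
Only numpy, scipy, OpenCV 4.12 (cv2) and the standard library are available. Lean on these libraries where they do the work, as an engineer would, in place of code of your own. Each camera call takes 0.05 s, during which the arm holds its last target.

TASK

First lock the stand down: turn both of its bolt knobs clockwise to their end stops. Then slide the hook collar, hook end first, down the leaning post past the two sprung balls until it clicks home against the shoulder, and let go. Leave the mug, the mouse and the pen cup where they are.

Things in the scene. Friction and masses are not known exactly. Their poses are not given: they have to be found in the camera images.
- stand: The fixed stand. Origin: centre of the underside of its dark steel plate, 110 mm (x) by 210 mm (y), 12 mm thick, on the table. y is level, from the near knob to the far knob (roughly away from the robot); x is level (roughly to the robot's right), z up. It carries the leaning post between two black bolt knobs.
- post: Polished metal post, 17.5 mm in diameter, leaning 30 degrees from vertical towards the stand's -x (roughly the robot's left). Origin: on its axis at the top face of its shoulder, a ring 30 mm wide and 8 mm thick on which the collar comes to sit, 64 mm above the table. z runs up along the post, y is the stand's y. The end is a cone, 17.5 mm wide at 61 mm, 10 mm wide at 71 mm above the shoulder.
- post_tip (a point): The tip of the post, on its axis, 71 mm along the post from the shoulder; frame as the post's.
- ball_far (a joint): Small sprung brass ball in the post's +y side, standing out 3 mm, centred 55 mm above the shoulder along the post. 0 m when fully out, about 0.002 m while the collar's bore presses it in. Pushing the collar over both balls takes about 8 to 15 N; once its top has passed they spring out over it and hold it down.
- ball_near (a joint): The same for the ball in the -y side.
- knob_far_bar (a point): Centre of the black bar (44 mm long, 13 mm thick, 26 mm high, level) of the bolt knob at the plate's +y end (away from the robot), 41 mm above the table. The knob turns about the vertical through this point. The bar's long side runs along this point's x axis. Below it: a 14 mm stem and a 28 mm washer, its top 16 mm above the table. The other knob is 140 mm away, the post between them.
- knob_far (a joint): Turn of the far knob, rad: grows clockwise seen from above, from a start between 0 and 0.45 to the end stop at 1.4; light friction (about 0.04 N m), stays where left. At 0 the bar lies along the stand's x (the plate's short side), at 1.4 nearly along its y.
- knob_near_bar (a point): The same for the bolt knob at the plate's -y end (nearer the robot).
- knob_near (a joint): The same for the near knob.
- collar_centre (a point): Centre (half-way up, on the axis) of the loose grey plastic hook collar, 0.10 to 0.20 kg, upright on the table: a tube, outer diameter 34 mm, bore 20 mm, 50 mm long. z: tube axis, up. A 9 mm thick hook sticks out along +x near the lower end, to 62 mm from the axis, its tip 37 mm above the lower end; +y and -y sides are clear. Any hook direction is fine. Seated: 25 mm above the shoulder.
- mug_mid (a point): Bystander: white mug, 80 mm wide, 85 mm tall with a handle on +y; point at half height.
- mouse_mid (a point): Bystander: black computer mouse, 108 x 60 x 35 mm; point at half height.
- pencup_mid (a point): Bystander: dark steel pen cup, 72 mm wide, 90 mm tall, pens up to 145 mm; point at half height of the cup.
Things that resemble listed ones, but are neither listed nor needed, are in the scene too. Leave any blue or red look-alike of the part that bears collar_centre alone.

How it is judged (in metres and radians):
On the way, in this order (a step that is already met when the one before it is completed fails the run):
1. both bolt knobs are turned clockwise to their end stops, with the collar not yet fitted (value of joint each of knob_far, knob_near above 1.3 rad), for 0.2 s.
2. the collar has clicked home on the post: within 3.5 mm of the shoulder, both balls out above it (z of collar_centre in the frame of post between 0.022 and 0.0285 m and distance between collar_centre and post below 0.0295 m and angle between the z axis of collar_centre and the z axis of post, either way round below 0.1 rad and value of joint each of ball_far, ball_near below 0.001 m), for 0.2 s.
At the end, for the whole second after the job is handed in: Both knobs stand within 0.1 rad of their end stops (above 1.3 rad). The collar sits on the post, hook end down, within 3.5 mm of the shoulder and aligned with the post within 0.1 rad, both balls sprung out above it (pressed in less than 1 mm), at rest and released (all of step 1 and all of step 2 and z of post_tip in the frame of collar_centre above 0 m and linear speed of collar below 0.02 m/s); the robot touches nothing.
It fails at once if the mug is moved more than 3 cm or tipped (distance of mug_mid from where it was at the start of the episode above 0.03 m or angle between mug_mid's own z axis and vertical above 0.5 rad).
It fails at once if the mouse is moved more than 3 cm (distance of mouse_mid from where it was at the start of the episode above 0.03 m).
It fails at once if the pen cup is moved more than 3 cm or tipped (distance of pencup_mid from where it was at the start of the episode above 0.03 m or angle between pencup_mid's own z axis and vertical above 0.5 rad).
It also fails if it takes over 64 s, if anything falls off the work surface, if the arm or the gripper's body presses on something with over 40 N, if the wrist force passes 120 N, or if a joint passes its speed limit or range.

## Working session

There is one attempt and no reset: what is moved stays moved. The work goes in short steps, Python scripts to look and compute and a shell command to move; the robot and the scene stay as the last step left them, time stands still between calls to the robot, and variables do not carry over. Pictures are saved under pics/ and viewed, and the job is handed in when it is done.

```bash
ls; mkdir -p pics; python3 - <<'E'
from rig import bot, optics
import cv2,json
s=bot.read_state();print(s, bot.grasp_offset)
for n in["scene","top","wrist"]:
    cv2.imwrite(f"pics/{n}0.png",optics.snapshot(n)[:,:,::-1]);print(n,optics.get_calibration(n))
E
```

```text
pics
{'time_s': 0.0, 'q': array([-69.68275779,  39.53133232, -11.14717422,  89.74416346,
         9.01221988,  51.70879984, -12.32279509]), 'dq': array([-0.01947896,  0.05317828,  0.11812554, -0.04392974, -0.00367839,
       -0.07826856,  0.04092071]), 'joint_torque': array([ 2.13144363e-04, -5.27556789e+01, -1.26651384e+00, -1.53434801e+01,
       -5.25755296e-02,  6.64749357e-03,  1.64125440e-04]), 'tool_pos': array([196.90764473, 592.51610497, 237.93451719]), 'tcp_rot': array([1.79994279e+02, 1.02176209e-01, 7.16271792e+01]), 'wrist_force': array([-0.82820464, -0.05537177, -0.22399164]), 'wrist_torque': array([ 0.01984364,  0.00371269, -0.01859773]), 'finger_gap': 1.002001709254425} 18.700000000000003
scene {'mtx': array([[498.21749401,   0.        , 322.27948299],
       [  0.        , 498.21749401, 240.57773486],
       [  0.        ,   0.        ,   1.        ]]), 'k1': -0.052562753340038695, 'world_to_cam': array([[-8.76235794e-01,  4.81601363e-01,  1.64608887e-02,
         4.36668859e+02],
       [ 2.39900702e-01,  4.65596635e-01, -8.51861155e-01,
        -5.49427619e+01],
  
[... 582 characters left out ...]
19723e-02, -9.82228494e-01,
         8.81048196e+02],
       [ 0.00000000e+00,  0.00000000e+00,  0.00000000e+00,
         1.00000000e+00]])}
wrist {'mtx': array([[343.85085295,   0.        , 320.37922405],
       [  0.        , 343.85085295, 237.83744952],
       [  0.        ,   0.        ,   1.        ]]), 'k1': -0.005776971882122324, 'tool_from_camera': array([[ 9.99999924e-01, -3.54618067e-04,  1.62779447e-04,
        -1.45293291e-01],
       [ 2.87066302e-04,  9.51180416e-01,  3.08635278e-01,
        -8.06749390e+01],
       [-2.64280267e-04, -3.08635208e-01,  9.51180445e-01,
        -1.45513434e+02],
       [ 0.00000000e+00,  0.00000000e+00,  0.00000000e+00,
         1.00000000e+00]])}
```

View pics/scene0.png

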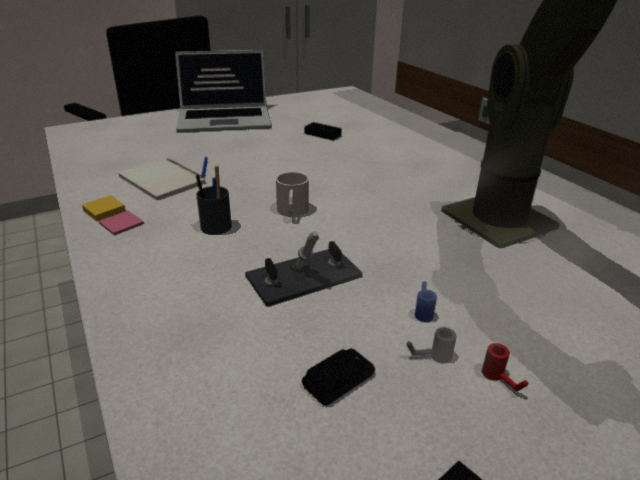

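View pics/top0.png

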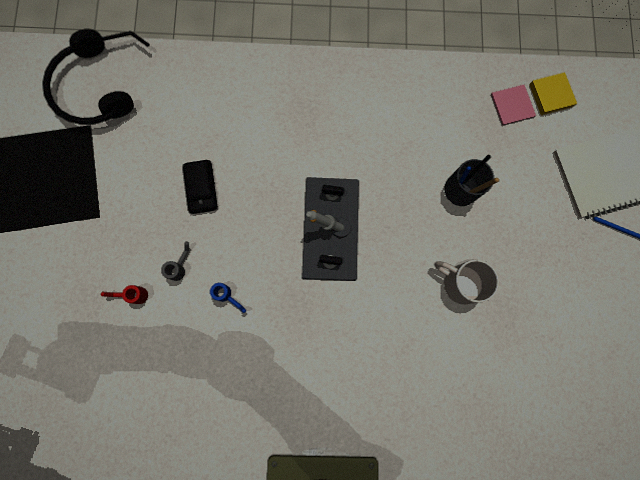

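View pics/wrist0.png

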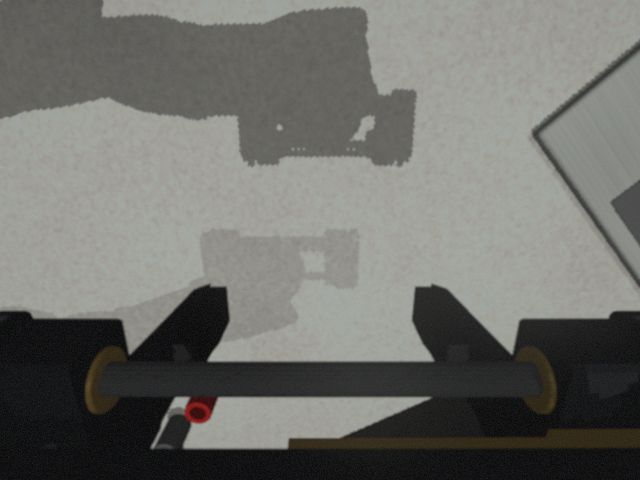

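```bash
cat > h.py <<'E'
import numpy as np,cv2
from rig import bot,optics
def ray(name,uv,pose=None):
    c=optics.get_calibration(name);K=c['mtx']
    d=np.array([(uv[0]-K[0,2])/K[0,0],(uv[1]-K[1,2])/K[1,1]]);s=d.copy()
    for _ in range(20): s=d/(1+c['k1']*(s@s))
    v=np.array([*s,1.])
    if name=='wrist':
        from scipy.spatial.transform import Rotation as R
        T=c['tool_from_camera'];Rt=R.from_euler('xyz',pose[1],degrees=True).as_matrix()
        return Rt@T[:3,3]+pose[0],Rt@T[:3,:3]@v
    M=c['world_to_cam'];return -M[:3,:3].T@M[:3,3],M[:3,:3].T@v
def onz(name,uv,z,pose=None):
    o,d=ray(name,uv,pose);return o+d*(z-o[2])/d[2]
def tri(a,uva,b,uvb):
    o1,d1=ray(a,uva);o2,d2=ray(b,uvb)
    t=np.linalg.lstsq(np.array([d1,-d2]).T,o2-o1,rcond=None)[0]
    p,q=o1+d1*t[0],o2+d2*t[1];return (p+q)/2,np.linalg.norm(p-q)
def crop(im,u0,v0,w,h,s,fn,gain=1.6):
    c=im[v0:v0+h,u0:u0+w,::-1];c=np.clip(c*gain,0,255).astype('uint8')
    cv2.imwrite(fn,cv2.resize(c,None,fx=s,fy=s,interpolation=cv2.INTER_CUBIC))
E
python3 - <<'E'
from h import *
t=cv2.imread('pics/top0.png')[:,:,::-1];s=cv2.imread('pics/scene0.png')[:,:,::-1]
crop(t,285,170,95,120,5,'pics/tstand.png',2.5)
crop(t,145,230,75,60,8,'pics/tcol.png',2)
crop(s,235,220,140,90,5,'pics/sstand.png',2.5)
crop(s,395,310,75,60,8,'pics/scol.png',2)
E
```

```text
(no output)
```

View pics/tstand.png

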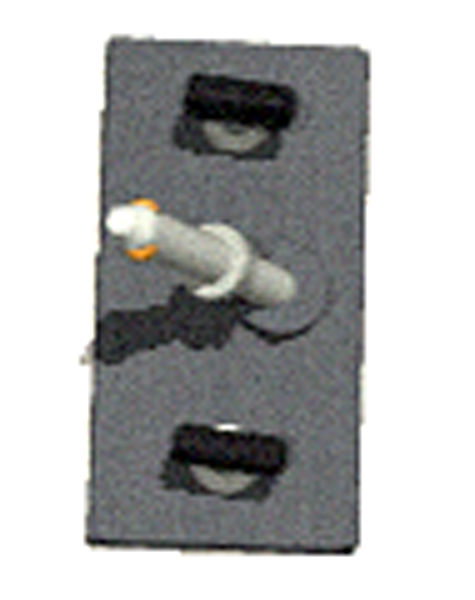

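View pics/tcol.png

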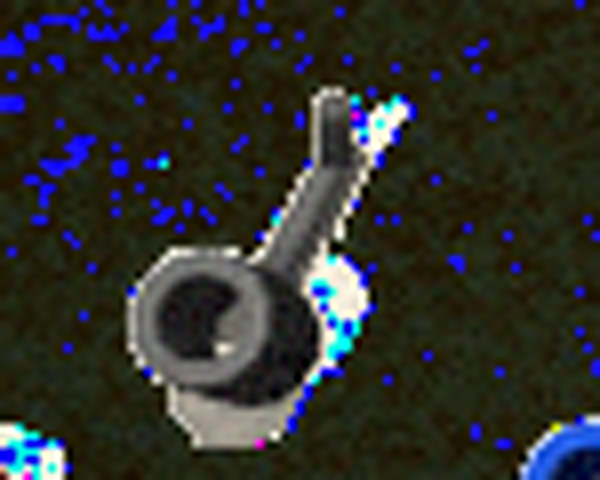

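View pics/sstand.png

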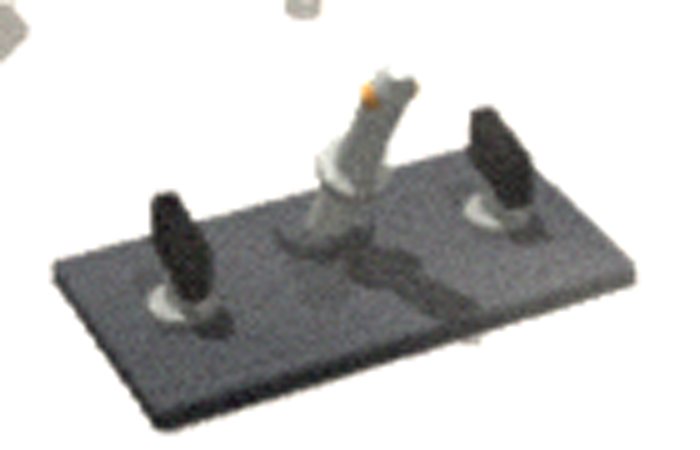

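View pics/scol.png

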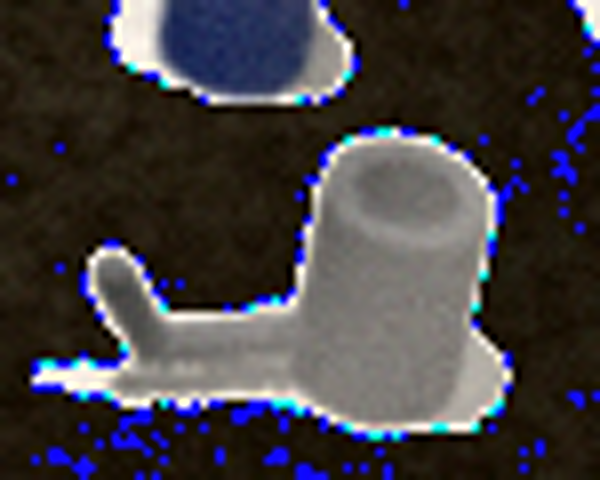

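```bash
python3 - <<'E'
from h import *
np.set_printoptions(precision=1,suppress=True)
f=lambda u,v:((u+.5)/5-.5+285,(v+.5)/5-.5+170)
g=lambda u,v:((u+.5)/5-.5+235,(v+.5)/5-.5+220)
C=[onz('top',f(*p),12) for p in[(107,38),(369,47),(354,545),(88,542)]]
for c in C:print(c)
for i in range(4):print(np.linalg.norm(C[i]-C[(i+1)%4]))
G=[onz('scene',g(*p),12) for p in[(55,262),(160,408),(635,265),(490,135)]]
print(G)
c=np.mean(C,0);y=(C[0]+C[1]-C[2]-C[3])[:2];y/=np.linalg.norm(y);print(c,y,np.degrees(np.arctan2(y[1],y[0])))
print('tip',tri('top',f(112,222),'scene',g(397,77)))
print('ring ctr top',onz('top',f(222,262),64))
for n,p in(('far',(232,140)),('near',(225,480))): print(n,onz('top',f(*p),16))
a=lambda u,v:((u+.5)/8-.5+145,(v+.5)/8-.5+230)
b=lambda u,v:((u+.5)/8-.5+395,(v+.5)/8-.5+310)
print('col top',onz('top',a(201,320),50),onz('scene',b(405,185),50),tri('top',a(201,320),'scene',b(405,185)))
print('hook tip',onz('top',a(332,98),37),onz('scene',b(108,255),37),tri('top',a(332,98),'scene',b(108,255)))
E
```

```text
[642.7  46.9  12. ]
[642.8 -61.3  12. ]
[436.9 -57.8  12. ]
[435.   47.7  12. ]
108.21151120975011
205.976927932081
105.55397876349102
207.73220000915
[array([641.4, -56.4,  12. ]), array([641.3,  48. ,  12. ]), array([437.5,  51.8,  12. ]), array([440.6, -59.2,  12. ])]
[539.4  -6.1  12. ] [ 1. -0.] -0.6033354277834874
tip (array([540. ,  41.5, 122. ]), np.float64(0.9704702840527071))
ring ctr top [538.8  -0.5  64. ]
far [600.1  -5.4  16. ]
near [460.8  -5.8  16. ]
col top [440.1 297.4  50. ] [439.7 298.1  50. ] (array([439.9, 297.7,  49.8]), np.float64(0.8580139713019082))
hook tip [496.2 274.3  37. ] [494.7 275.7  37. ] (array([495.5, 275. ,  36.9]), np.float64(2.0448246051315184))
```

```bash
python3 -m creep '[[[0,0,0,-0.125],[0,0,0,-0.125],[0,0,0,-0.125],[0,0,0,-0.125],[0,0,0,-0.125],[0,0,0,-0.125],[0,0,0,-0.125],[0,0,0,-0.125]]]' 60
cat > go.py <<'E'
import sys;from h import *
s=bot.read_state();p=s['tool_pos'];y=np.radians(s['tcp_rot'][2])
X=np.array([np.cos(y),np.sin(y)]);Y=np.array([np.sin(y),-np.cos(y)])
print('t %.2f pos %s rot %s F %s gap %.1f'%(s['time_s'],p.round(1),s['tcp_rot'].round(1),s['wrist_force'].round(1),s['finger_gap']*88))
print('q',s['q'].round(0))
if len(sys.argv)>1:
    t=np.array([float(v) for v in sys.argv[1:4]]);d=t-p
    print('tool shift',(d[:2]@X).round(1),(d[:2]@Y).round(1),(-d[2]).round(1))
E
python3 go.py 469.5 -5 150
```

```text
time_s: 0.82
tool_pos: [196.6, 590.5, 235.4]
tcp_rot: [-179.7, 0.3, 129.3]
wrist_force: [-0.5, 0.2, -0.4]
finger_gap: 0.674
t 0.82 pos [196.6 590.5 235.4] rot [-179.7    0.3  129.3] F [-0.5  0.2 -0.4] gap 59.3
q [-61.  41. -27.  89.  22.  55.  34.]
tool shift -633.8 -165.6 85.4
```

```bash
python3 -m creep '[[[-38,-10,4,0],[-38,-10,4,0],[-38,-10,4,0],[-38,-10,4,0],[-38,-10,4,0],[-38,-10,4,0],[-38,-10,4,0],[-38,-10,4,0]]]' >/dev/null; python3 go.py 469.5 -5 150
```

```text
t 1.48 pos [326.8 303.8 200.3] rot [-179.8   -0.4  130.5] F [ 1.3  0.1 -0.2] gap 60.2
q [-30.  32. -29. 121.  27.  33.  52.]
tool shift -327.6 -91.8 50.3
```

```bash
python3 -m creep '[[[-38,-10,6,0],[-38,-10,6,0],[-38,-10,6,0],[-38,-10,6,0],[-38,-10,6,0],[-38,-10,6,0],[-38,-10,6,0],[-38,-12,6,0]]]' >/dev/null; python3 go.py 469.5 -5 110
```

```text
t 2.15 pos [466.2   5.5 148.6] rot [-179.9   -0.4  130.6] F [1.2 0.5 1. ] gap 59.9
q [ 11.  39. -28. 121.  37.  29.  86.]
tool shift -10.2 -4.3 38.6
```

```bash
python3 -m creep '[[[-10,-4,0,0],[0,0,0,0],[0,0,0,0]]]' >/dev/null; python3 - <<'E'
from h import *
s=bot.read_state();print(s['tool_pos'],s['tcp_rot'])
crop(optics.snapshot('wrist'),0,0,640,480,1.2,'pics/w1.png',1.8)
crop(optics.snapshot('scene'),235,180,140,120,5,'pics/s1.png',1.8)
E
```

```text
[471.29392647 -16.7738617  145.98762805] [-179.62513436   -0.2502716   129.46068125]
```

View pics/w1.png

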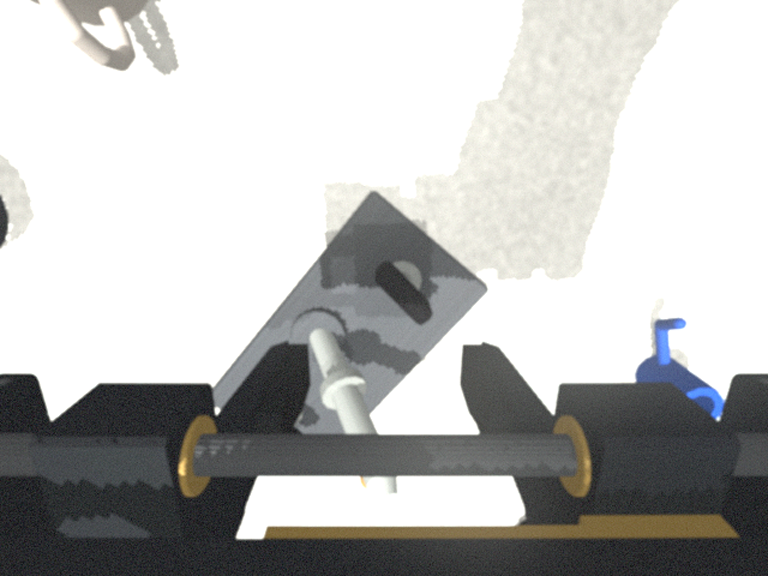

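View pics/s1.png

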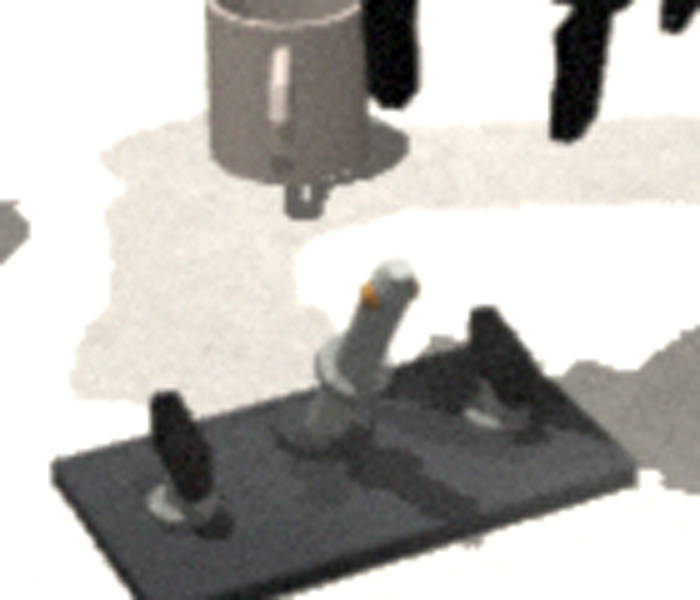

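```bash
python3 - <<'E'
from h import *
np.set_printoptions(precision=1,suppress=True)
P=(np.array([471.29,-16.77,145.99]),np.array([-179.63,-.25,129.46]))
for n,uv,z in(('bar a',(384,268),54),('bar b',(424,312),54),('washer',(404,276),16),('corner top',(374,193),12),('corner right',(486,289),12),('ring',(343,385),64)):
    print(n,onz('wrist',(uv[0]/1.2,uv[1]/1.2),z,P))
T=optics.get_calibration('wrist')['tool_from_camera'];c=np.linalg.inv(T)@[0,0,0,1];print(c[:2]/c[2]*343.8+[320,238])
E
```

```text
bar a [459.5 -26.   54. ]
bar b [465.5  11.1  54. ]
washer [463.   -4.8  16. ]
corner top [432.5 -56.5  12. ]
corner right [433.9  47.7  12. ]
ring [532.5   0.7  64. ]
[319.6 304.8]
```

```bash
python3 go.py 468.5 -5.5 34
```

```text
t 2.50 pos [471.1 -14.9 146.3] rot [-179.7   -0.3  129.7] F [-0.1  0.3  0.4] gap 59.9
q [ 14.  40. -28. 120.  37.  30.  88.]
tool shift 8.9 4.0 112.3
```

```bash
python3 -m creep '[[[9,4,0,0],[0,0,35,0],[0,0,30,0],[0,0,20,0],[0,0,0,0]]]' >/dev/null; python3 go.py 468.5 -5.5 34
```

```text
t 2.92 pos [468.9   9.4  62.4] rot [179.6  -0.4 130.6] F [-0.3  0.2 -1. ] gap 59.9
q [  3.  48. -15. 124.  48.  14.  76.]
tool shift -11.0 -10.0 28.4
```

```bash
python3 -m creep '[[[0,0,0,0],[0,0,0,0]]]' >/dev/null; python3 go.py 468.5 -5.5 50;  python3 -m creep '[[[-7,-6,0,0],[0,0,0,0]]]' >/dev/null; python3 go.py 468.5 -5.5 34
```

```text
t 3.08 pos [467.8  14.   63.1] rot [179.6  -0.5 131. ] F [ 0.1 -0.4 -0.2] gap 59.8
q [  3.  48. -15. 124.  48.  14.  76.]
tool shift -15.2 -12.3 13.1
t 3.25 pos [468.6   6.1  65.1] rot [179.4  -0.4 131.2] F [-0.1  0.1 -0.3] gap 59.7
q [  4.  47. -16. 124.  48.  15.  77.]
tool shift -8.7 -7.8 31.1
```

```bash
python3 -m creep '[[[-8,-7,0,0],[-3,-3,0,0],[0,0,0,0]]]' >/dev/null; python3 go.py 468.5 -5.5 34
```

```text
t 3.50 pos [470.1  -9.8  67.8] rot [179.1  -0.3 131.1] F [ 0.4  0.  -0.2] gap 59.6
q [  6.  47. -16. 124.  48.  15.  79.]
tool shift 4.2 1.6 33.8
```

```bash
python3 -m creep '[[[3,1,17,0],[0,0,15,0],[0,0,3,0]]]' >/dev/null; python3 go.py 468.5 -5.5 34
```

```text
t 3.75 pos [471.6  -7.1  34.5] rot [178.7  -0.2 130.8] F [-0.3 -0.2  0.1] gap 59.9
q [  1.  51.  -9. 124.  52.   7.  75.]
tool shift 3.3 -1.3 0.5
```

Centred over the near knob at bar height; squeeze.

```bash
python3 -m creep '[[[2,-1,0,0],[0,0,0,0],[0,0,0,0],[0,0,0,0],[0,0,0,0],[0,0,0,0]]]' 8 15 >/dev/null; python3 go.py 468.5 -5.5 34
```

```text
t 4.25 pos [467.6  -3.2  36.1] rot [178.7  -0.4 131. ] F [ 0.8 -2.7 -1.8] gap 22.1
q [  1.  50.  -9. 125.  52.   7.  74.]
tool shift -2.3 -0.8 2.1
```

```bash
python3 -m creep '[[[-1,0,1,0.05],[0,0,1,0.06],[0,0,1,0.06],[0,0,1,0.06]]]' 8 25 >/dev/null; python3 go.py 468.5 -5.5 34
python3 - <<'E'
from h import *
crop(optics.snapshot('wrist'),160,120,320,240,2.4,'pics/w2.png',1.8)
E
```

```text
t 4.58 pos [469.1  -3.   35.5] rot [178.5  -0.7 117.4] F [-1.8  1.1  8.8] gap 12.9
q [ -0.  50.  -7. 125.  46.   5.  67.]
tool shift -1.9 -1.7 1.5
```

View pics/w2.png

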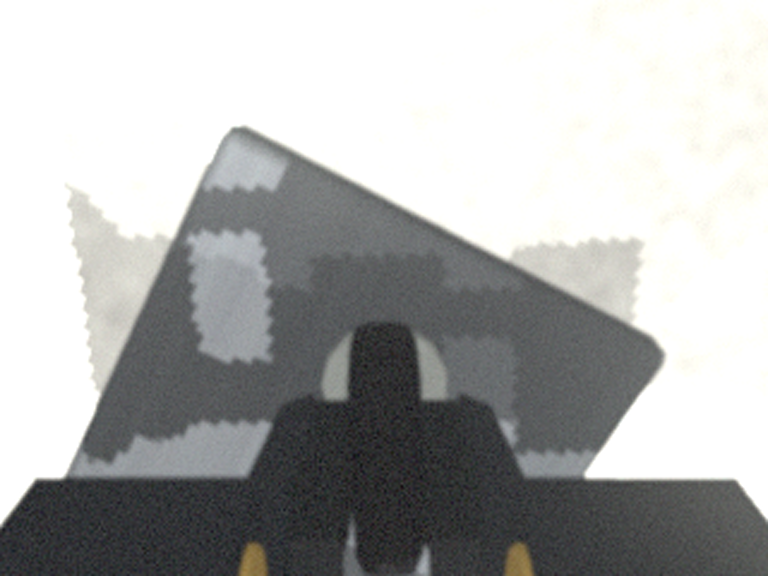

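```bash
python3 -m creep '[[[0,0,0,0.08],[0,0,0,0.08],[0,0,0,0.08],[0,0,0,0.08],[0,0,0,0.06]]]' >/dev/null; python3 go.py 468.5 -5.5 34; python3 -c "
from h import *;print(bot.read_state()['wrist_torque'])"
```

```text
t 5.05 pos [469.3  -3.6  35.6] rot [178.9  -1.2  94.5] F [-0.9  1.3 -3.9] gap 13.4
q [ -1.  50.  -5. 125.  36.   5.  55.]
tool shift -1.8 -1.0 1.6
[0.04150806 0.07666332 0.5206562 ]
```

```bash
python3 -m creep '[[[0,0,0,-0.04],[0,0,0,0],[0,0,0,0],[0,0,0,0],[0,0,-20,0],[0,0,-30,0],[0,0,-30,0],[0,0,-15,0]]]' 44 >/dev/null; python3 go.py 600 -24 110; python3 - <<'E'
from h import *
crop(optics.snapshot('top'),285,170,95,120,5,'pics/t3.png',2.5)
crop(optics.snapshot('wrist'),0,0,640,480,1.2,'pics/w3.png',1.8)
E
```

```text
t 5.72 pos [467.   -6.9 132. ] rot [179.1  -1.   97.4] F [1.1 0.2 0.7] gap 43.9
q [  8.  40. -19. 122.  32.  22.  61.]
tool shift -34.0 129.7 22.0
```

View pics/w3.png

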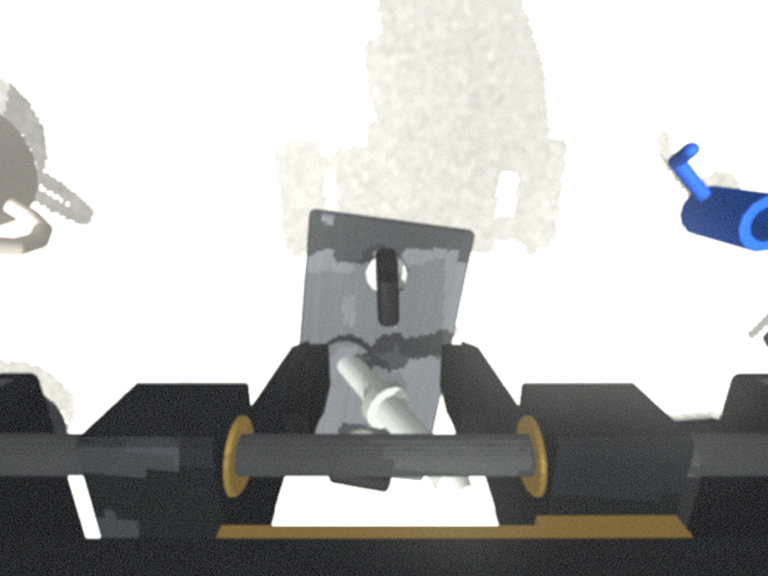

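View pics/t3.png

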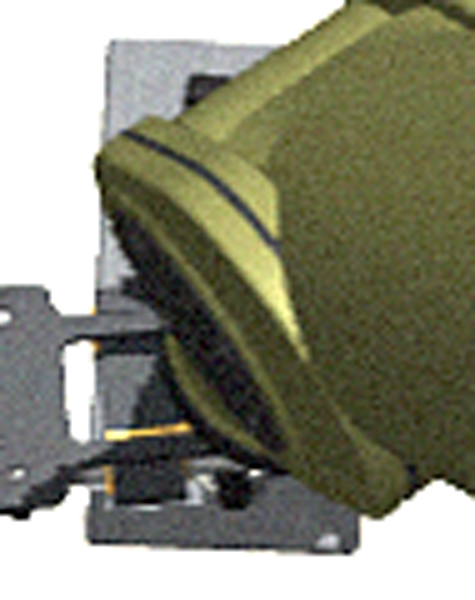

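```bash
python3 -m creep '[[[0,0,-38,0.05],[-2,10,-20,0.05],[-4,38,0,0.03],[-4,40,0,0],[-4,40,0,0],[-4,35,0,0],[0,10,0,0],[0,0,0,0]]]' 0 >/dev/null; python3 go.py 640 -32 100
```

```text
t 6.48 pos [641.1 -29.4 182.9] rot [-180.    -0.8   89.6] F [ 0.7  0.8 -0.7] gap 0.3
q [ 12.  46. -25.  89.  22.  50.  69.]
tool shift -2.6 -1.1 82.9
```

```bash
python3 -m creep '[[[-1,0,30,0],[0,0,30,0],[0,0,25,0],[0,0,12,0],[0,0,0,0]]]' >/dev/null; python3 go.py 637 -32 38; python3 - <<'E'
from h import *
crop(optics.snapshot('scene'),235,180,140,120,5,'pics/s4.png',1.8)
crop(optics.snapshot('wrist'),0,0,640,480,1.2,'pics/w4.png',1.8)
E
```

```text
t 6.90 pos [637.  -29.5  77.6] rot [-179.7   -0.6   89.7] F [-0.6  0.  -0.1] gap 0.3
q [ 10.  54. -21.  93.  27.  39.  65.]
tool shift -2.5 0.0 39.6
```

View pics/s4.png

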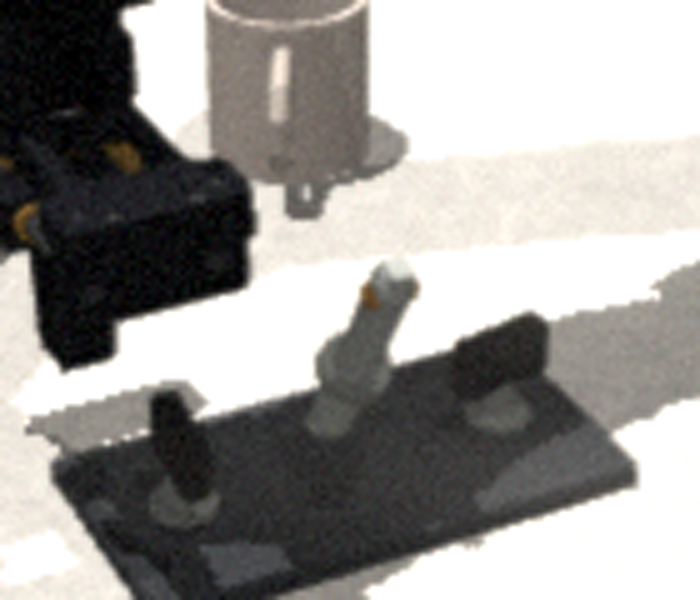

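View pics/w4.png

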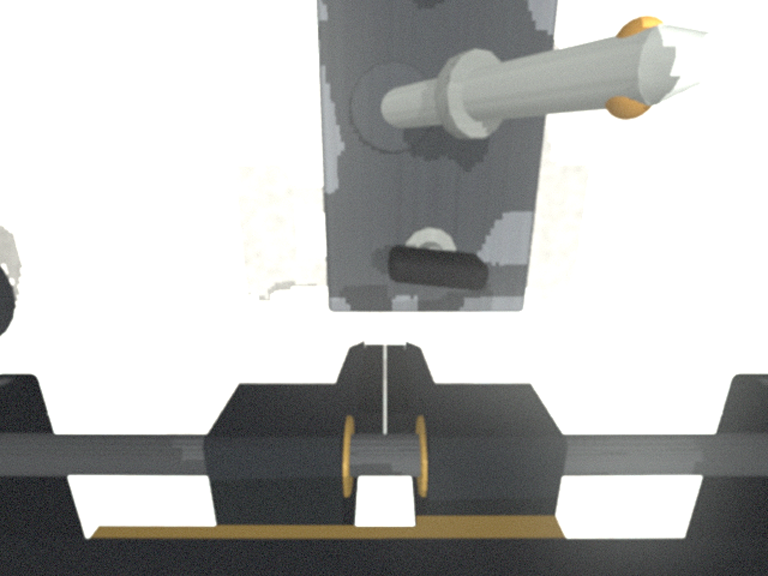

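```bash
python3 - <<'E'
from h import *
np.set_printoptions(precision=1,suppress=True)
P=(np.array([637,-29.5,77.6]),np.array([-179.7,-.6,89.7]))
for n,uv,z in(('bar l',(391,262),54),('bar r',(485,270),54),('washer',(431,248),16),('cornerL',(330,310),12),('cornerR',(523,309),12),('ballc',(636,71),111.6),('ringtop',(480,93),64),('postbase',(392,108),12),('tip face',(675,63),125)):
    print(n,onz('wrist',(uv[0]/1.2,uv[1]/1.2),z,P))
crop(cv2.imread('pics/w4.png')[:,:,::-1],330,0,400,150,2,'pics/w4c.png',1)
E
```

```text
bar l [600.7 -26.3  54. ]
bar r [604.6  13.9  54. ]
washer [603.3  -4.7  16. ]
cornerL [638.4 -58.6  12. ]
cornerR [638.8  47.5  12. ]
ballc [537.8  32.7 111.6]
ringtop [536.6   5.1  64. ]
postbase [536.3 -24.7  12. ]
tip face [538.6  33.3 125. ]
```

View pics/w4c.png

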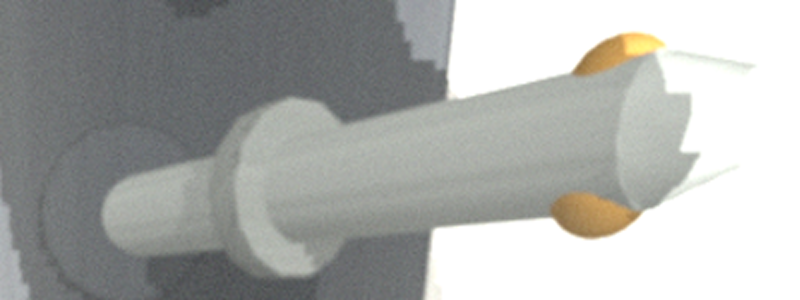

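```bash
python3 -m creep '[[[-2,0,22,0],[0,0,16,0],[0,0,2,0]]]' >/dev/null; python3 go.py 618 -32 38
```

```text
t 7.25 pos [641.2 -30.4  43.8] rot [179.6  -0.6  89.8] F [ 0.9 -0.3 -0.5] gap 0.5
q [  9.  56. -20.  94.  28.  35.  64.]
tool shift -1.7 -23.2 5.8
```

```bash
python3 -m creep '[[[-2,-7,5,0],[0,-7,1,0],[0,-7,0,0],[0,-4,0,0]]]' >/dev/null; python3 go.py 616 -32 38
```

```text
t 7.58 pos [620.2 -32.   42.3] rot [178.9  -0.7  89.7] F [ 6.5 -1.3 -5.2] gap 0.9
q [  9.  55. -18.  98.  30.  30.  62.]
tool shift 0.0 -4.2 4.3
```

```bash
python3 -m creep '[[[0,-5,2,0],[0,-5,2,0],[0,-2,1,0]]]' >/dev/null; python3 go.py 612 -32 38;python3 - <<'E'
from h import *
crop(optics.snapshot('wrist'),160,120,320,240,2.4,'pics/w5.png',1.8)
E
```

```text
t 7.83 pos [616.5 -32.7  42.8] rot [177.7  -0.7  89.7] F [ 1.8 -1.1 -0.5] gap 0.3
q [  9.  55. -17. 100.  30.  28.  61.]
tool shift 0.6 -4.5 4.8
```

View pics/w5.png

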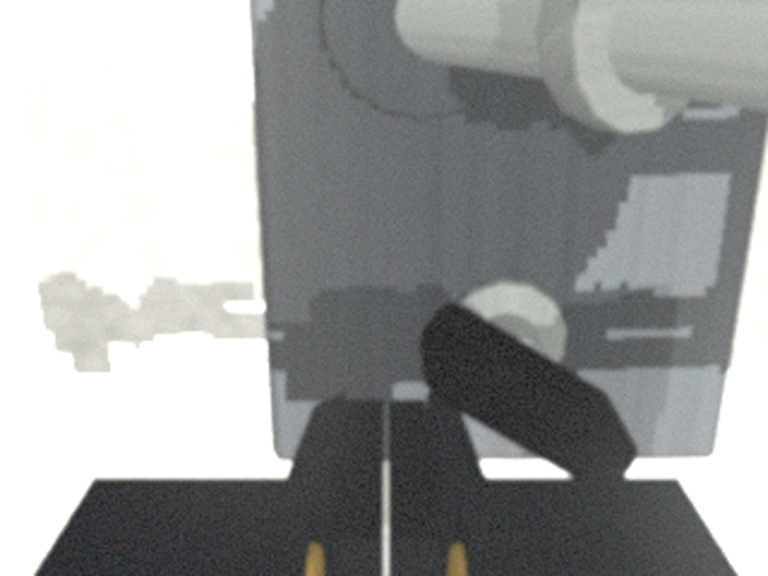

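```bash
python3 -m creep '[[[1,-6,2,0],[0,-6,2,0],[0,-3,0,0]]]' >/dev/null; python3 go.py 605 -32 38;python3 - <<'E'
from h import *
crop(optics.snapshot('wrist'),160,120,320,240,2.4,'pics/w6.png',1.8)
E
```

```text
t 8.13 pos [609.1 -32.5  42.5] rot [176.8  -0.7  89.5] F [ 2.5 -1.4 -0.6] gap 0.4
q [  8.  54. -16. 103.  31.  25.  60.]
tool shift 0.4 -4.1 4.5
```

View pics/w6.png

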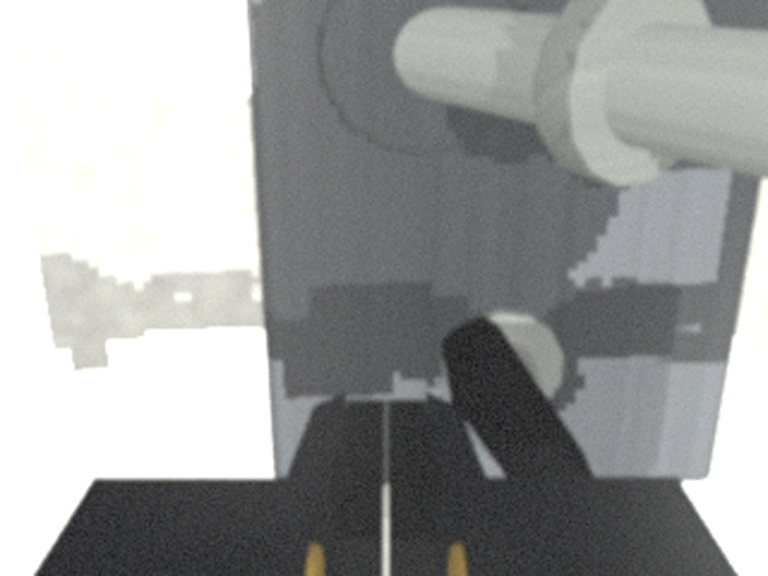

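```bash
python3 -m creep '[[[0,-6,2,0],[0,-6,2,0],[4,0,0,0],[4,0,0,0],[4,0,0,0]]]' >/dev/null; python3 go.py 598 -32 38;python3 - <<'E'
from h import *
crop(optics.snapshot('wrist'),160,120,320,240,2.4,'pics/w7.png',1.8)
E
```

```text
t 8.60 pos [594.2 -28.8  38.5] rot [177.1  -0.   89.2] F [  4.7 -13.    3.1] gap 0.6
q [  6.  53. -14. 105.  32.  22.  58.]
tool shift -3.1 3.8 0.5
```

View pics/w7.png

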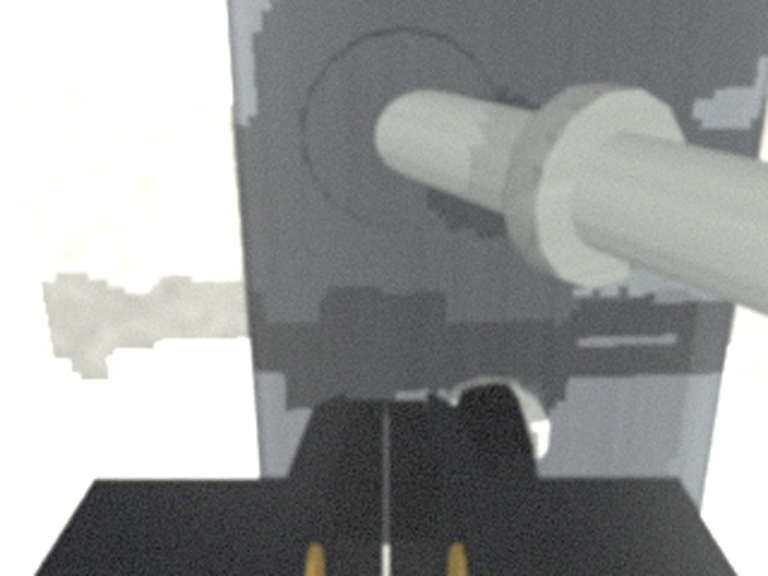

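```bash
python3 -m creep '[[[-6,2,0,0],[-4,6,-10,0],[0,6,-25,0],[0,5,-35,0],[0,5,-35,0],[0,0,-20,0]]]' >/dev/null; python3 go.py 440 298 120;python3 - <<'E'
from h import *
crop(optics.snapshot('wrist'),0,0,640,480,1.2,'pics/w8.png',1.8)
crop(optics.snapshot('scene'),235,180,140,120,5,'pics/s8.png',1.8)
E
```

```text
t 9.15 pos [602.8 -34.6 160.5] rot [ 1.787e+02 -1.000e-01  8.960e+01] F [0.7 0.  0.9] gap 0.4
q [ 12.  44. -23.  99.  25.  41.  66.]
tool shift 331.4 -165.4 40.5
```

View pics/w8.png

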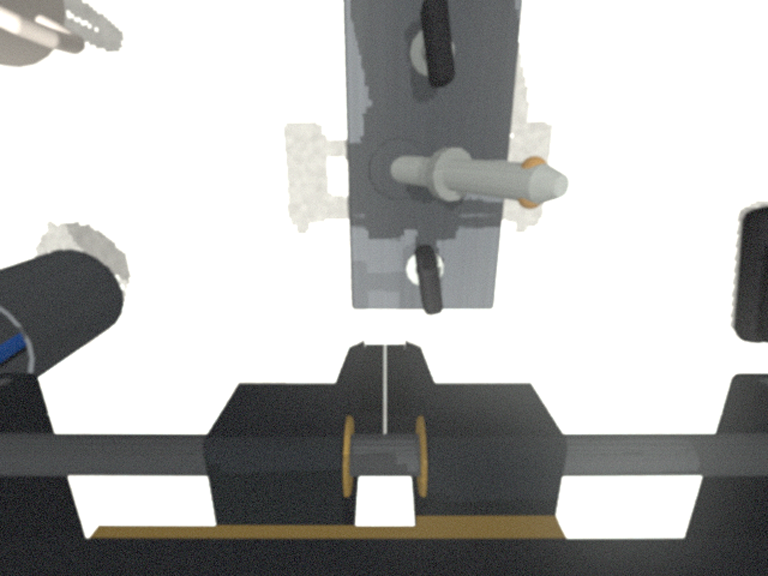

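View pics/s8.png

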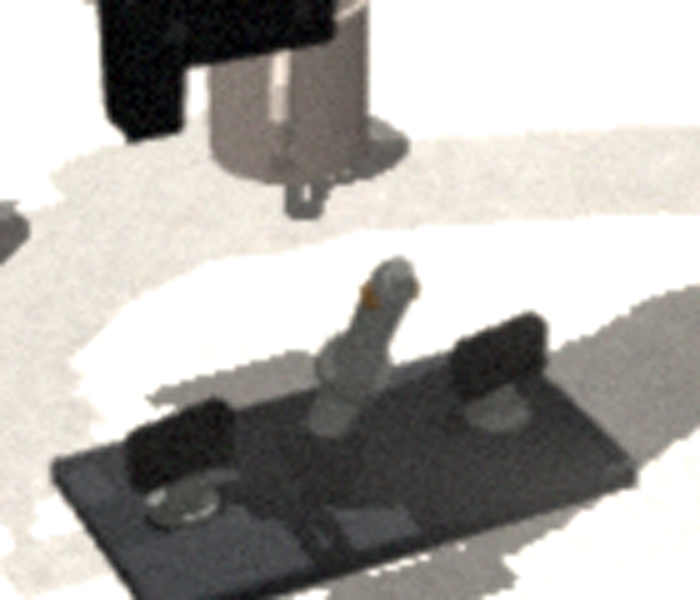

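```bash
python3 - <<'E'
from h import *
from scipy.spatial.transform import Rotation
s=bot.read_state();P=(s['tool_pos'],s['tcp_rot']);P[1][0]=P[1][0]
im=cv2.imread('pics/w8.png')
g=im.max(2)
for n,(u,v,w,h) in(('near',(405,0,60,95)),('far',(405,235,50,85))):
    m=((g[v:v+h,u:u+w]<52)*255).astype('uint8')
    k,l,st,c=cv2.connectedComponentsWithStats(m);i=1+st[1:,4].argmax()
    r=cv2.minAreaRect(np.argwhere(l==i)[:,::-1].astype(np.float32));b=cv2.boxPoints(r)+[u,v]
    print(n,st[i],r)
    e=sorted([(np.linalg.norm(b[j]-b[(j+1)%4]),j) for j in range(4)])
    for _,j in e[2:]:
        A,B=[onz('wrist',q/1.2,54,P) for q in(b[j],b[(j+1)%4])];d=A-B
        print(A.round(1),B.round(1),np.degrees(np.arctan2(d[1],d[0])))
for a,b in(((353,306),(346,0)),((494,306),(521,0))):
    A,B=[onz('wrist',np.array(q)/1.2,12,P) for q in(a,b)];d=A-B
    print('edge',np.degrees(np.arctan2(d[1],d[0])))
E
```

```text
near [ 16   0  31  87 690] ((24.902591705322266, 43.654205322265625), (86.1541519165039, 21.4470272064209), 74.26799011230469)
[492.2  -7.5  54. ] [452.9 -20.8  54. ] 18.65904328764886
[450.4 -10.1  54. ] [489.4   3.7  54. ] -160.44137088297342
far [21 11  1  1  1] ((21.0, 11.0), (0.0, 0.0), 0.0)
[581.6  -8.2  54. ] [581.6  -8.2  54. ] 0.0
[581.6  -8.2  54. ] [581.6  -8.2  54. ] 0.0
edge -0.6900703361602882
edge -0.1363837566557649
```

```bash
python3 - <<'E'
from h import *
im=cv2.imread('pics/w8.png')[:,:,::-1]
a=cv2.resize(im[0:95,395:475],None,fx=6,fy=6,interpolation=2);b=cv2.resize(im[230:325,395:475],None,fx=6,fy=6,interpolation=2)
o=np.hstack([a,b]);o=np.clip(o*1.3,0,255).astype('uint8')
cv2.imwrite('pics/k8.png',o[:,:,::-1][:570,:800]);print(o.shape)
E
```

```text
(570, 960, 3)
```

View pics/k8.png

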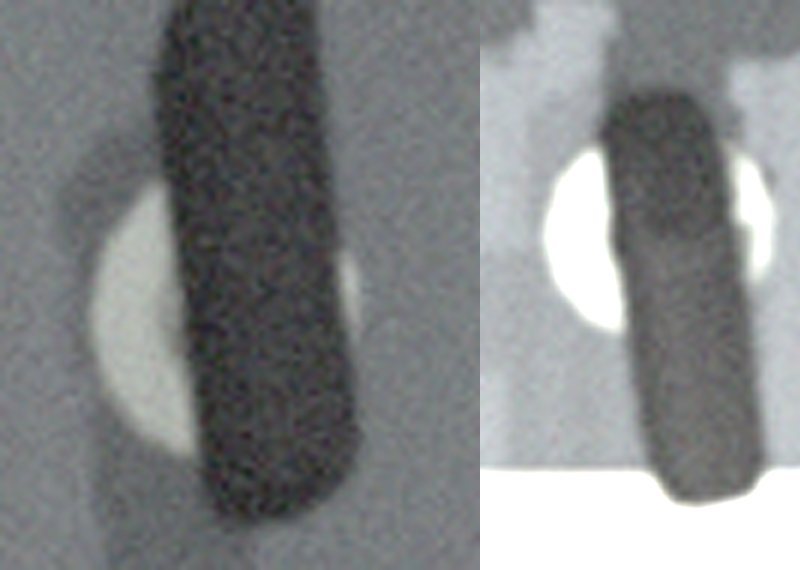

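```bash
python3 - <<'E'
from h import *
s=bot.read_state();P=(s['tool_pos'],s['tcp_rot'])
for n,o,a,b in(('nL',(395,0),(163,110),(205,490)),('nR',(395,0),(318,50),(358,420)),('fL',(395-80,230),(606,130),(650,460)),('fR',(395-80,230),(718,130),(765,460))):
    A,B=[onz('wrist',(np.array(q)/6+o)/1.2,54,P) for q in(a,b)];d=B-A
    print(n,A.round(1),B.round(1),np.degrees(np.arctan2(d[1],d[0])))
E
```

```text
nL [458.9 -13.3  54. ] [489.1  -8.8  54. ] 8.482484900004723
nR [4.545e+02 1.000e-01 5.400e+01] [483.4   5.   54. ] 9.512465327236885
fL [585.2 -14.4  54. ] [622.4  -8.9  54. ] 8.336493019832442
fR [585.3  -2.7  54. ] [622.6   3.7  54. ] 9.66990077089115
```

```bash
python3 -m creep '[[[36,-15,0,0],[36,-15,0,0],[36,-15,0,0],[36,-15,0,0],[36,-15,0,0],[36,-15,0,0],[36,-15,0,0],[36,-15,0,0]]]' 60 6 >/dev/null; python3 go.py 440 298 120; python3 -m creep '[[[20,-15,0,0.125],[0,0,0,0.125],[0,0,0,0.12],[0,0,0,0]]]' >/dev/null; python3 go.py 440 298 120
```

```text
t 9.92 pos [475.4 254.3 147.2] rot [179.7   0.5  88.6] F [ 0.7 -0.6  0.4] gap 51.5
q [-23.  41. -17. 109.  23.  33.  33.]
tool shift 42.8 -36.5 27.2
t 10.25 pos [445.4 289.6 141.3] rot [-179.4    0.6   67.9] F [-0.3  0.7 -0.4] gap 59.7
q [-31.  41. -12. 110.  15.  31.  15.]
tool shift 5.7 -8.1 21.3
```

```bash
python3 go.py; python3 - <<'E'
from h import *
crop(optics.snapshot('wrist'),0,0,640,480,1.2,'pics/w9.png',1.8)
E
```

```text
t 10.25 pos [445.4 289.6 141.3] rot [-179.4    0.6   67.9] F [-0.3  0.7 -0.4] gap 59.7
q [-31.  41. -12. 110.  15.  31.  15.]
```

View pics/w9.png

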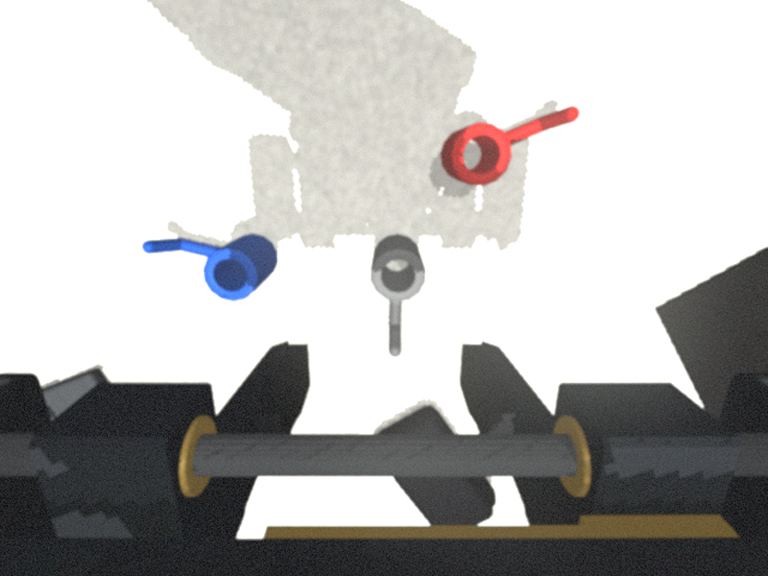

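```bash
python3 - <<'E'
from h import *
s=bot.read_state();P=(s['tool_pos'],s['tcp_rot'])
print(onz('wrist',(398/1.2,274/1.2),50,P),onz('wrist',(395/1.2,348/1.2),37,P))
E
python3 go.py 440 298 70
```

```text
[436.92264952 300.02149344  50.        ] [487.55937013 278.46136833  37.        ]
t 10.30 pos [445.4 289.1 141.1] rot [-179.4    0.6   68.2] F [-0.3  0.3 -1.2] gap 60.0
q [-31.  41. -12. 110.  15.  31.  16.]
tool shift 6.3 -8.3 71.1
```

```bash
python3 -m creep '[[[7,-8,0,0],[0,-2,30,0],[0,0,25,0],[0,0,10,0],[0,0,0,0]]]' >/dev/null; python3 go.py 438.5 299 12
```

```text
t 10.72 pos [436.  299.8  72.5] rot [-179.3    0.6   68.9] F [ 0.7  0.4 -0.9] gap 59.9
q [-34.  48.  -9. 112.  17.  22.  13.]
tool shift 0.2 2.6 60.5
```

```bash
python3 -m creep '[[[0,2,20,0.01],[0,0,20,0],[0,0,12,0],[0,0,4,0]]]' >/dev/null; python3 go.py 438.5 299 12
```

```text
t 11.05 pos [437.4 299.8  15.6] rot [-179.2    0.5   68.6] F [0.9 0.4 0.7] gap 60.1
q [-35.  54.  -6. 113.  18.  15.  12.]
tool shift -0.3 1.3 3.6
```

```bash
python3 -m creep '[[[0,0,3,0],[0,0,0,0],[0,0,0,0],[0,0,0,0],[0,0,0,0]]]' 25 8 >/dev/null; python3 go.py 438.5 299 12
python3 -m creep '[[[0,0,-8,0],[0,0,-25,0],[0,0,-35,0],[0,0,-35,0],[0,0,-30,0],[0,0,0,0]]]' >/dev/null; python3 go.py 438.5 299 12; python3 - <<'E'
from h import *
crop(optics.snapshot('scene'),380,230,130,110,5,'pics/s10.png',1.6)
crop(optics.snapshot('wrist'),160,120,320,240,2.4,'pics/w10.png',1.8)
E
```

```text
t 11.47 pos [438.  300.3  14.2] rot [-179.2    0.4   68.7] F [ 0.1 -0.7 -2.6] gap 32.4
q [-35.  54.  -6. 113.  18.  15.  12.]
tool shift -1.1 0.9 2.2
t 11.97 pos [438.9 299.5 154.9] rot [-179.1    0.5   68.8] F [ 0.4  0.6 -1.3] gap 32.8
q [-31.  40. -13. 109.  15.  33.  15.]
tool shift -0.6 -0.2 142.9
```

View pics/s10.png

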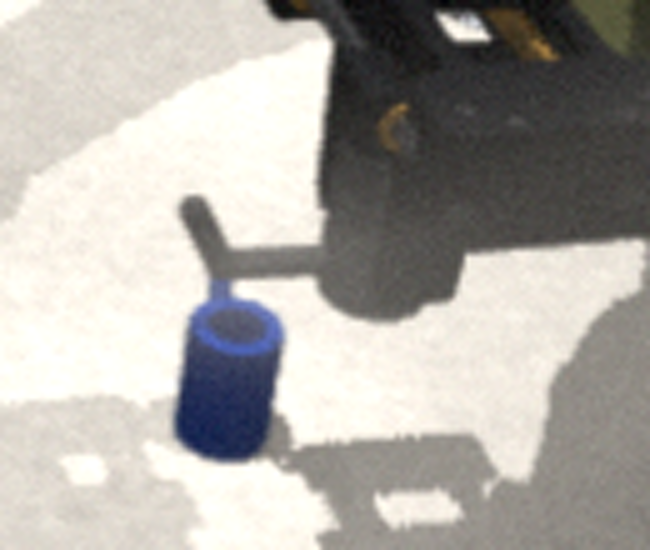

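View pics/w10.png

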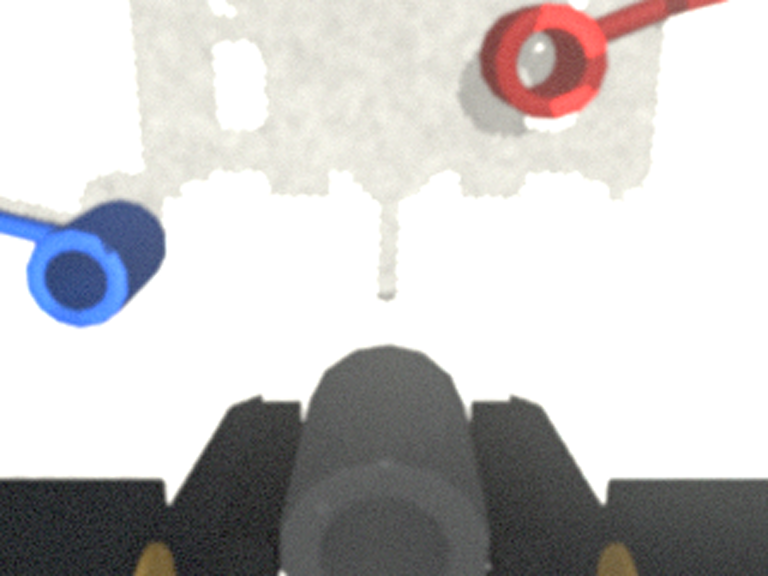

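```bash
python3 -m creep '[[[0,0,-4,-0.12],[0,0,-4,-0.12],[0,0,-4,-0.12],[0,0,-4,-0.12],[0,0,-4,-0.12],[0,0,-4,-0.12],[0,0,-4,-0.12],[0,0,-4,-0.12]]]' >/dev/null; python3 go.py; python3 -m creep '[[[0,0,-2,-0.12],[0,0,-2,-0.12],[0,0,-2,-0.12],[0,0,-2,-0.12],[0,0,-2,-0.12],[0,0,-2,-0.12],[0,0,0,-0.10],[0,0,0,-0.08]]]' >/dev/null; python3 go.py 538 30 180
```

```text
t 12.73 pos [429.8 290.9 172.5] rot [-177.2   -0.2  125.9] F [ 0.4  0.7 -2.2] gap 33.0
q [-20.  41. -31. 108.  29.  42.  58.]
t 13.40 pos [422.9 283.3 171.9] rot [-177.5   -3.7  179.8] F [ 0.3  0.3 -1.9] gap 32.6
q [-12.  45. -46. 108.  40.  50. 100.]
tool shift -115.9 -253.0 -8.1
```

```bash
python3 -m creep '[[[-15,-34,-2,0],[-15,-34,-2,0],[-15,-34,-2,0],[-15,-34,-2,0],[-15,-34,-2,0],[-15,-34,-2,0]]]' >/dev/null; python3 go.py 538 30 180
```

```text
t 13.90 pos [508.5  81.8 175.8] rot [-177.9   -5.  -178.5] F [ 1.   0.9 -1.8] gap 32.8
q [ 13.  46. -48. 106.  41.  54. 125.]
tool shift -28.2 -52.5 -4.2
```

```bash
python3 -m creep '[[[-14,-26,-2,0],[-14,-24,-2,0],[0,0,0,0]]]' >/dev/null; python3 go.py 538 30 180;python3 -m creep '[[[0,0,0,0],[0,0,0,0]]]' >/dev/null; python3 go.py 538 30 180
```

```text
t 14.15 pos [538.4  17.7 172.8] rot [-177.4   -5.6 -179.3] F [ 1.1 -0.2 -1.6] gap 32.6
q [ 19.  48. -48. 102.  42.  57. 133.]
tool shift 0.2 12.3 -7.2
t 14.32 pos [536.7  15.1 169.4] rot [-177.4   -5.9 -179.6] F [ 0.4  0.4 -2.2] gap 32.5
q [ 19.  48. -48. 102.  42.  57. 133.]
tool shift -1.4 14.9 -10.6
```

```bash
python3 - <<'E'
from scipy.spatial.transform import Rotation as R
import numpy as np
for e in([-179.1,.5,68.8],[-177.2,-.2,125.9],[-177.5,-3.7,179.8],[-177.9,-5,-178.5],[-177.4,-5.9,-179.6]):
    M=R.from_euler('xyz',e,degrees=True).as_matrix();print(np.degrees(M[:2,2]).round(1), 'jaw z',np.degrees(M[2,0]).round(1))
E
```

```text
[-1.  -0.1] jaw z -0.5
[-2.4 -1.5] jaw z 0.2
[-3.7 -2.5] jaw z 3.7
[-4.9 -2.2] jaw z 5.0
[-5.9 -2.6] jaw z 5.9
```

```bash
python3 -m creep '[[[0,0,-2,0],[0,0,-2,0],[0,0,-2,0],[0,0,-2,0]]]' >/dev/null; python3 go.py 538 30 180;python3 -m creep '[[[0,0,-1,0.12],[0,0,-1,0.12],[0,0,-1,0.12],[0,0,-1,0.12],[0,0,-1,0]]]' >/dev/null; python3 go.py 538 30 180
```

```text
t 14.65 pos [534.4  19.2 175.9] rot [-177.5   -6.2 -179.1] F [-0.5 -0.1 -2.5] gap 32.8
q [ 19.  47. -48. 102.  41.  58. 133.]
tool shift -3.8 10.7 -4.1
t 15.07 pos [534.6  24.6 183.2] rot [-175.    -4.2  152.6] F [-0.   0.6 -2.6] gap 32.4
q [ 15.  45. -41. 102.  35.  55. 110.]
tool shift -0.6 6.3 3.2
```

```bash
python3 -m creep '[[[0,0,0,-0.12],[0,0,0,-0.12],[0,0,0,-0.12],[0,0,0,-0.12],[8,30,0,0],[8,30,5,0],[8,30,5,0]]]' - 15 >/dev/null; python3 go.py 500 120 60
```

```text
t 15.65 pos [509.7 110.8 174.3] rot [-177.4   -5.7 -178.2] F [-0.4  0.8 -1.6] gap 32.4
q [  9.  47. -48. 104.  41.  56. 124.]
tool shift 9.4 9.5 114.3
```

```bash
python3 -m creep '[[[0,10,35,0],[0,4,35,0],[0,3,30,0],[0,0,20,0]]]' >/dev/null; python3 go.py 500 120 14; python3 -m creep '[[[0,0,14,0],[0,0,8,0]]]'  >/dev/null; python3 go.py 500 120 14
```

```text
t 15.98 pos [499.2 139.2  57.1] rot [-178.4   -4.9 -176.4] F [ 1.1 -0.5 -2. ] gap 32.5
q [  3.  56. -41. 109.  53.  42. 113.]
tool shift 0.4 -19.2 43.1
t 16.15 pos [495.5 139.9  32.2] rot [-178.5   -5.1 -175.8] F [ 1.  -0.1 -2.8] gap 32.4
q [  1.  58. -39. 110.  56.  40. 111.]
tool shift -3.0 -20.2 18.2
```

```bash
python3 -m creep '[[[0,0,12,0],[0,0,6,0],[0,0,4,0],[0,0,4,0]]]' - 25  >/dev/null; python3 go.py 500 120 14; python3 -m creep '[[[0,0,5,0],[0,0,5,0],[0,0,5,0],[0,0,5,0]]]'  >/dev/null; python3 go.py 500 120 14
```

```text
t 16.48 pos [492.5 140.4  12. ] rot [-178.3   -5.  -175.2] F [-5.2 -5.3 43.4] gap 33.1
q [  0.  59. -37. 111.  58.  38. 109.]
tool shift -5.7 -21.0 -2.0
t 16.82 pos [492.5 140.4  11.7] rot [-177.8   -4.2 -174.7] F [-7.4 -4.9 38.8] gap 32.8
q [ -1.  59. -36. 111.  60.  37. 107.]
tool shift -5.5 -21.0 -2.3
```

```bash
python3 -m creep '[[[0,0,4,0],[0,0,4,0],[0,0,4,0],[0,0,4,0],[0,0,4,0],[0,0,4,0],[0,0,4,0],[0,0,4,0]]]'  >/dev/null; python3 go.py 500 120 14; python3 - <<'E'
from h import *
crop(optics.snapshot('scene'),330,170,160,120,5,'pics/s12.png',1.8)
E
```

```text
t 17.48 pos [492.7 140.2  11.5] rot [-177.1   -2.8 -173.8] F [-6.1 -4.7 31.4] gap 32.2
q [ -2.  58. -35. 113.  63.  36. 105.]
tool shift -5.1 -20.8 -2.5
```

View pics/s12.png

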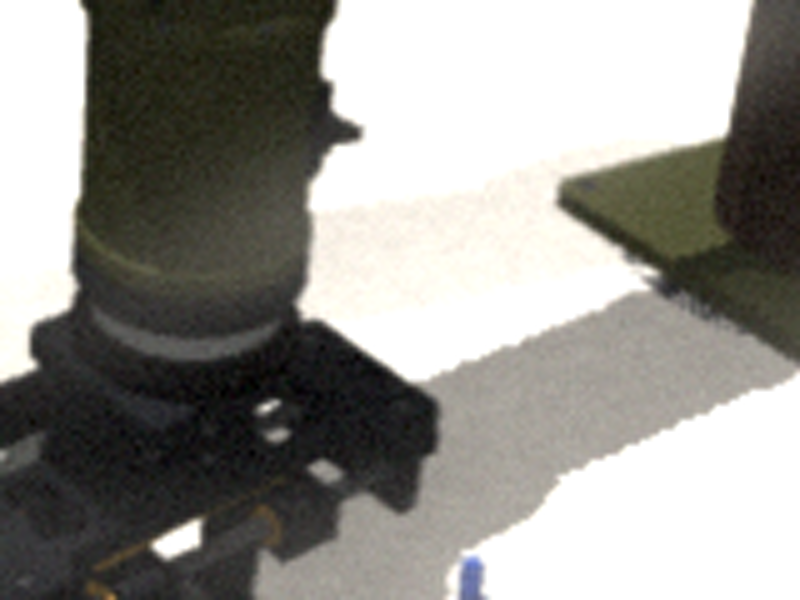

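```bash
for i in 1; do python3 -m creep '[[[0,0,4,0.01],[0,0,4,0.01],[0,0,4,0.01],[0,0,4,0.01],[0,0,4,0],[0,0,4,0],[0,0,4,0],[0,0,4,0]]]'  >/dev/null; done; python3 go.py; python3 -m creep '[[[0,0,4,0],[0,0,4,0],[0,0,4,0],[0,0,4,0],[0,0,4,0],[0,0,4,0],[0,0,4,0],[0,0,4,0]]]'  >/dev/null; python3 go.py 500 120 14
```

```text
t 18.20 pos [492.7 140.1  10.9] rot [-176.4   -1.2 -175. ] F [-6.6 -3.8 32. ] gap 32.3
q [ -4.  58. -33. 114.  66.  34. 100.]
t 18.87 pos [492.9 140.1  10.6] rot [-175.8    0.2 -174.2] F [-6.7 -2.4 32.9] gap 32.5
q [ -5.  57. -31. 115.  69.  32.  96.]
tool shift -5.0 -20.7 -3.4
```

```bash
python3 -m creep '[[[0,0,4,0.02],[0,0,4,0.02],[0,0,4,0.02],[0,0,4,0.02],[0,0,4,0.02],[0,0,4,0.01]]]'  >/dev/null; python3 go.py;  python3 -m creep '[[[0,0,-10,0],[0,0,-35,0],[0,0,-38,0],[0,-8,-38,0],[-5,-25,-30,0],[-8,-25,-10,0],[-8,-25,0,0]]]'  >/dev/null; python3 go.py 538 30 180;  python3 - <<'E'
from h import *
crop(optics.snapshot('wrist'),0,0,640,480,1.2,'pics/w13.png',1.8)
crop(optics.snapshot('scene'),250,120,160,120,5,'pics/s13.png',1.8)
E
```

```text
t 19.37 pos [493.3 140.3  10.2] rot [-175.5    1.9 -179.6] F [-6.9 -3.9 34.9] gap 32.3
q [ -7.  57. -29. 116.  71.  31.  88.]
t 19.95 pos [510.6  81.8 193.4] rot [-176.1    2.4 -177.7] F [ 0.4 -0.6 -2.5] gap 32.6
q [ 10.  41. -45. 112.  46.  47. 120.]
tool shift -25.3 -52.8 13.4
```

View pics/w13.png

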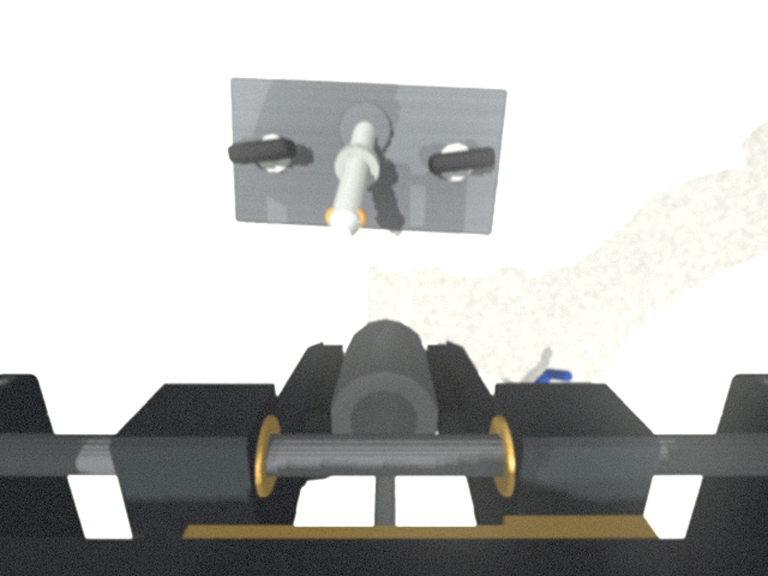

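View pics/s13.png

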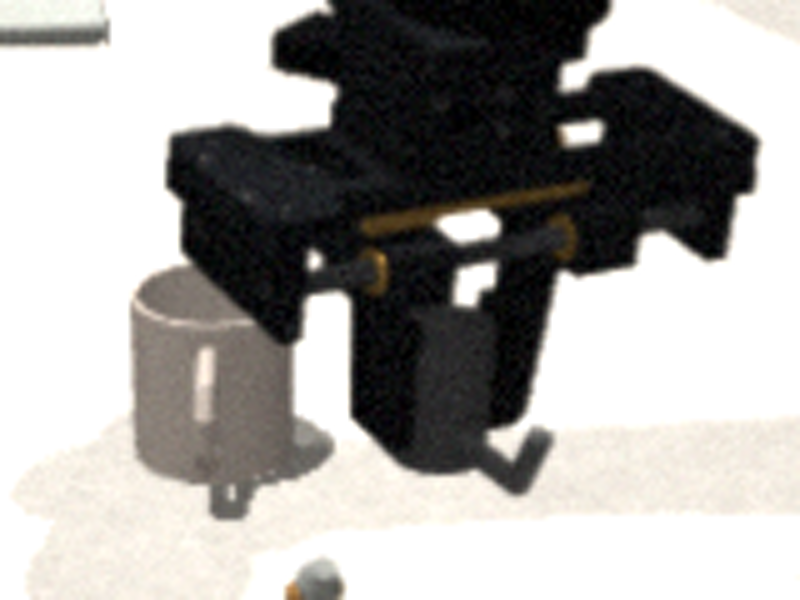

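```bash
python3 - <<'E'
from h import *
s=bot.read_state();P=(s['tool_pos'],s['tcp_rot']);print(P)
crop(optics.snapshot('wrist'),160,40,160,170,4,'pics/w14.png',1.3)
E
```

```text
(array([511.1418697 ,  75.7366599 , 191.16407294]), array([-175.7772018 ,    2.23915885, -178.26600271]))
```

View pics/w14.png

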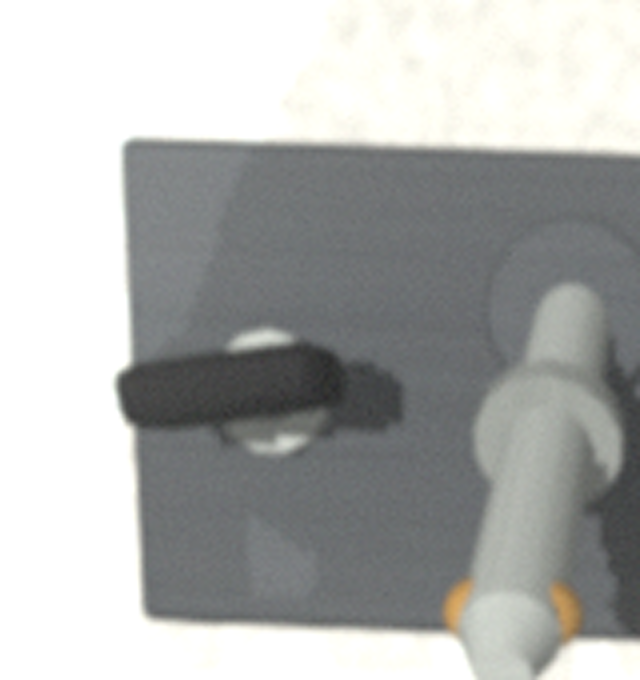

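```bash
python3 - <<'E'
from h import *
P=(np.array([511.14,75.74,191.16]),np.array([-175.78,2.24,-178.27]))
for n,uv,z in(('balls',(513,607),111.6),('tip',(503,668),125.5),('ring top',(550,445),64),('cornerTL',(127,143),12),('cornerBL',(147,613),12)):
    print(n,onz('wrist',((uv[0]+.5)/4-.5+160,(uv[1]+.5)/4-.5+40),z,P).round(1))
E
python3 go.py 538 30 180
```

```text
balls [537.   31.8 111.6]
tip [536.7  40.  125.5]
ring top [536.1   5.1  64. ]
cornerTL [637.9 -58.2  12. ]
cornerBL [639.3  47.4  12. ]
t 20.10 pos [510.   78.2 190.4] rot [-175.9    2.1 -178.1] F [-0.7 -0.  -1.8] gap 32.1
q [ 10.  41. -45. 112.  46.  47. 120.]
tool shift -26.4 -49.1 10.4
```

```bash
python3 -m creep '[[[-10,-14,12,0.01],[-10,-14,12,0.01],[-6,-8,8,0.01],[0,0,0,0]]]' - 12 >/dev/null; python3 go.py 536.4 38 150
```

```text
t 20.43 pos [539.3  42.2 160.7] rot [-176.1    2.3 -179.5] F [ 1.1 -0.6 -2.2] gap 32.5
q [ 13.  44. -42. 110.  49.  45. 122.]
tool shift 2.9 -4.2 10.7
```

```bash
python3 -m creep '[[[2,-3,6,0],[1,0,3,0],[0,0,0,0]]]' >/dev/null; python3 go.py 536.4 37.5 150; python3 - <<'E'
from h import *
crop(optics.snapshot('scene'),240,150,140,110,5,'pics/s15.png',1.8)
crop(optics.snapshot('wrist'),160,120,320,240,2.4,'pics/w15.png',1.8)
E
```

```text
t 20.68 pos [535.3  39.7 149.4] rot [-176.2    2.1 -179.4] F [ 0.9 -0.1 -2.4] gap 32.3
q [ 13.  45. -41. 111.  50.  44. 121.]
tool shift -1.0 -2.2 -0.6
```

View pics/s15.png

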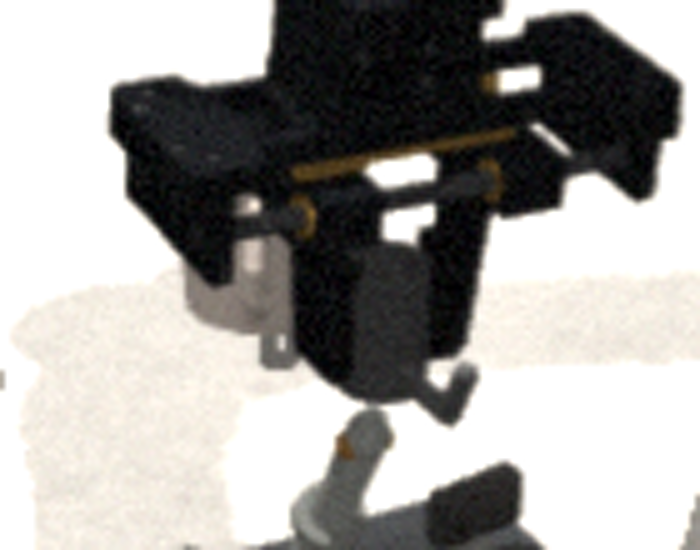

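View pics/w15.png

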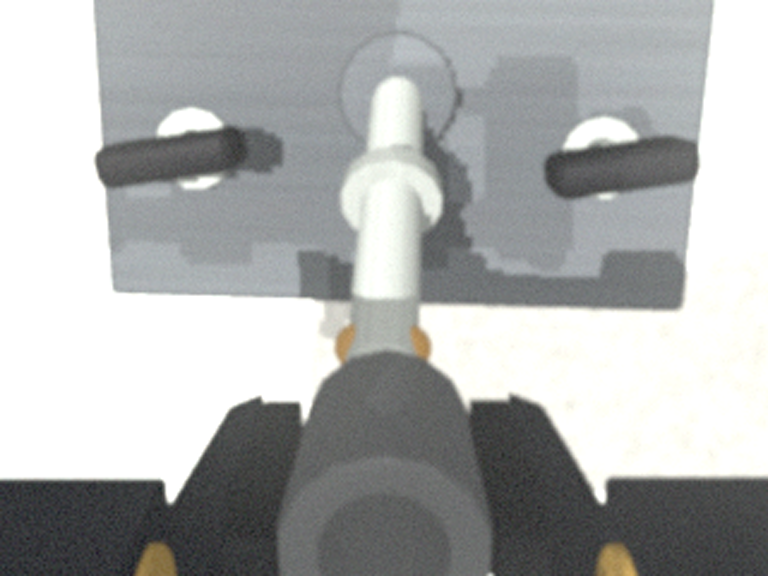

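```bash
python3 -m creep '[[[0,0,8,0],[0,0,7,0],[0,0,3,0]]]' - 8 >/dev/null; python3 go.py 536.4 37.5 130; python3 - <<'E'
from h import *
crop(optics.snapshot('scene'),260,180,100,80,7,'pics/s16.png',1.8)
E
```

```text
t 21.03 pos [537.1  40.3 132.2] rot [-176.3    2.3 -179.3] F [ 0.1 -1.2  0.8] gap 32.2
q [ 12.  47. -40. 111.  53.  42. 119.]
tool shift 0.7 -2.8 2.2
```

View pics/s16.png

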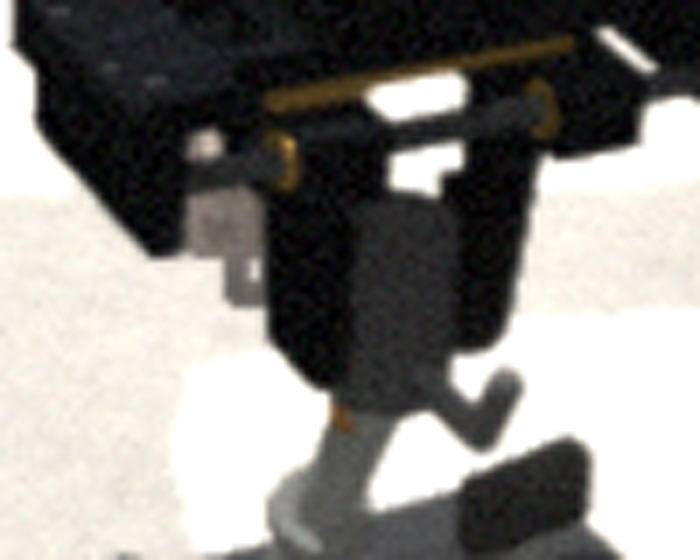

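```bash
python3 -m creep '[[[0,4,2,0],[0,4,3,0],[0,3,3,0]]]' - 5 >/dev/null; python3 go.py 536.4 50 126; python3 - <<'E'
from h import *
crop(optics.snapshot('scene'),260,180,100,80,7,'pics/s17.png',1.8)
E
```

```text
t 21.33 pos [537.3  49.5 122.9] rot [-176.1    2.3 -179.4] F [-0.4 -2.5 -1.2] gap 32.8
q [ 10.  47. -39. 111.  54.  41. 117.]
tool shift 0.9 0.5 -3.1
```

View pics/s17.png

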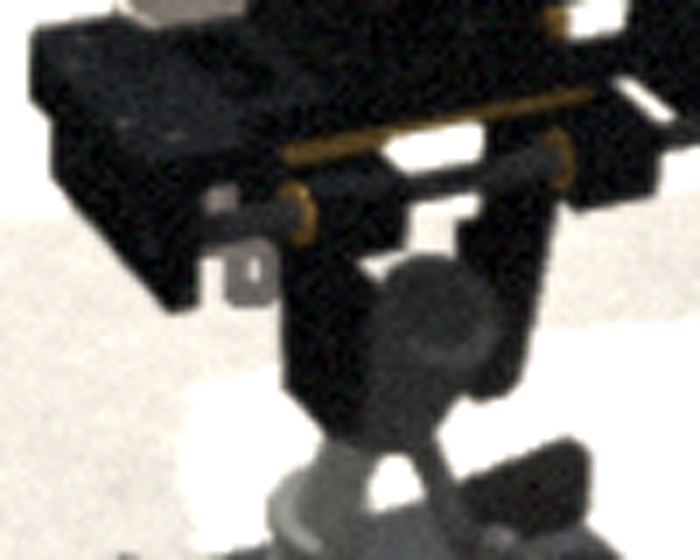

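```bash
python3 -m creep '[[[0,-1.5,3,0],[0,-1.5,3,0],[0,-1.5,3,0]]]' - 30 >/dev/null; python3 go.py; python3 -m creep '[[[0,-1.8,3.6,0],[0,-1.8,3.6,0],[0,-1.8,3.6,0]]]'  >/dev/null; python3 go.py;  python3 - <<'E'
from h import *
crop(optics.snapshot('scene'),260,180,100,80,7,'pics/s18.png',1.8)
E
```

```text
t 21.63 pos [537.5  47.7 117. ] rot [-176.1    2.4 -179.2] F [-5.9  1.3 19.1] gap 32.4
q [ 10.  48. -39. 112.  55.  40. 116.]
t 21.88 pos [537.9  44.8 112.3] rot [-176.1    2.7 -179. ] F [-5.7 -2.  18.5] gap 32.4
q [ 10.  48. -38. 112.  56.  40. 116.]
```

View pics/s18.png

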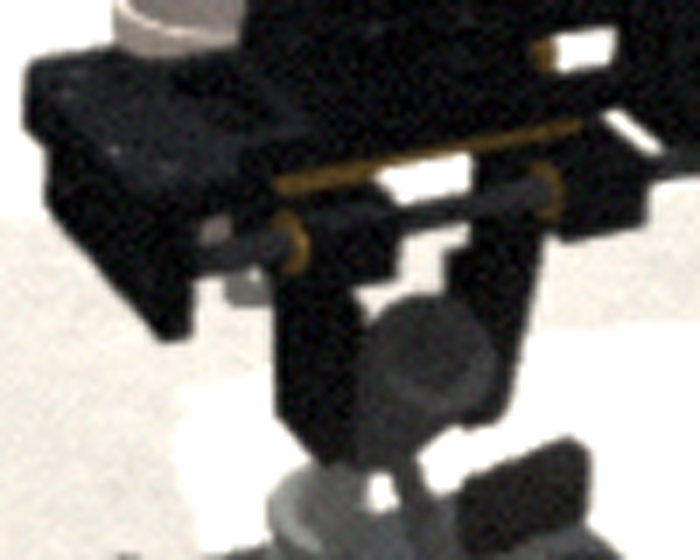

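```bash
python3 -m creep '[[[0.5,-2.5,3.6,0],[0.5,-2.5,3.6,0],[0.3,-2,4,0],[0.3,-2,4,0]]]' >/dev/null; python3 go.py; python3 -m creep '[[[0.3,-2,4,0],[0,-2,4,0],[0,-2,4,0],[0,-2,4,0]]]'  >/dev/null; python3 go.py;  python3 - <<'E'
from h import *
crop(optics.snapshot('scene'),260,180,100,80,7,'pics/s19.png',1.8)
crop(optics.snapshot('wrist'),160,120,320,240,2.4,'pics/w19.png',1.8)
E
```

```text
t 22.27 pos [538.1  39.4 106.1] rot [-176.2    3.3 -178.8] F [-9.9 -0.4 36.8] gap 32.3
q [ 10.  48. -37. 113.  58.  38. 115.]
t 22.60 pos [538.2  38.8 105.3] rot [-176.4    4.1 -178.5] F [-11.4   0.3  36.7] gap 32.2
q [ 10.  48. -37. 114.  59.  37. 113.]
```

View pics/s19.png

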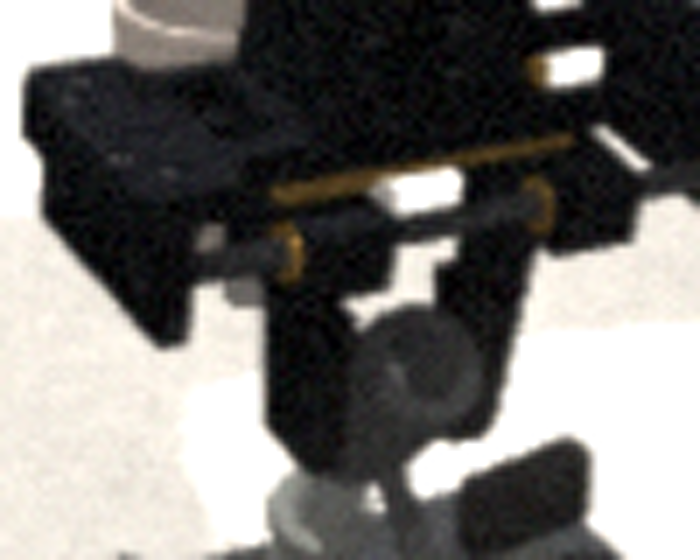

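View pics/w19.png

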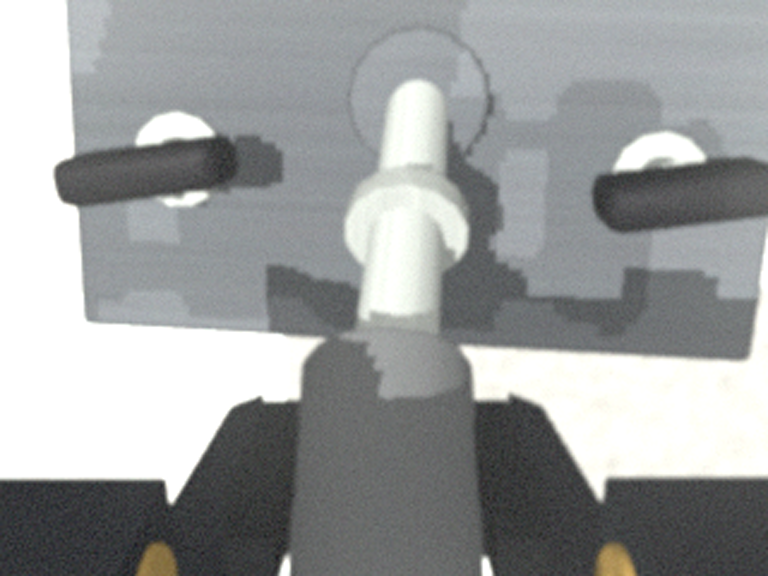

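```bash
cat > bb.py <<'E'
import sys;from h import *
def bof(u,v,off=17,P=None):
    s=bot.read_state();P=P or (s['tool_pos'],s['tcp_rot'])
    o,d=ray('wrist',(u/2.4-.3+160,v/2.4-.3+120),P)
    a=np.array([536.8,4.8-.866*off,64+.5*off]);z=np.array([0,.5,.866])
    t=np.linalg.lstsq(np.array([z,-d]).T,o-a,rcond=None)[0]
    print('b',t[0],'miss',np.linalg.norm(a+z*t[0]-o-d*t[1]))
bof(float(sys.argv[1]),float(sys.argv[2]),float(sys.argv[3]))
E
python3 bb.py 388 332 17; python3 bb.py 405 188 15;python3 bb.py 400 318 8.75; python3 go.py
```

```text
b 46.658815244383426 miss 0.6765343453597235
b 1.7273009312666097 miss 0.14660557763937557
b 35.26024706067957 miss 0.8005952505359876
t 22.70 pos [538.2  38.7 105.4] rot [-176.4    4.1 -178.5] F [-11.1  -1.2  35.2] gap 32.3
q [ 10.  48. -37. 114.  59.  37. 113.]
```

```bash
python3 -m creep '[[[3,-4,0,0],[2,-4,0,0]]]' - 40 >/dev/null; python3 go.py; python3 -m creep '[[[1,-4,3,0],[1,-4,3,0]]]'  >/dev/null; python3 go.py
```

```text
t 22.87 pos [536.9  39.1 107.6] rot [-177.3    4.6 -178.2] F [  6.2   7.2 -15.5] gap 32.1
q [ 11.  48. -37. 115.  60.  35. 113.]
t 23.03 pos [538.   38.6 105.3] rot [-178.     5.1 -177.9] F [-7.6  2.2 25.4] gap 32.4
q [ 11.  48. -37. 115.  61.  34. 113.]
```

```bash
python3 -m creep '[[[0,0,-3,0],[0,0,0,0],[0,0,0,0],[0,0,-5,0],[0,0,-20,0],[0,0,-25,0],[0,0,-15,0]]]' 56 >/dev/null; python3 go.py;  python3 - <<'E'
from h import *
crop(optics.snapshot('scene'),260,180,100,80,7,'pics/s20.png',1.8)
crop(optics.snapshot('wrist'),160,120,320,240,2.4,'pics/w20.png',1.8)
E
```

```text
t 23.62 pos [530.2  42.2 173. ] rot [-178.1    4.8 -177.8] F [-0.5  0.3 -0.3] gap 56.0
q [ 15.  42. -43. 113.  51.  41. 122.]
```

View pics/s20.png

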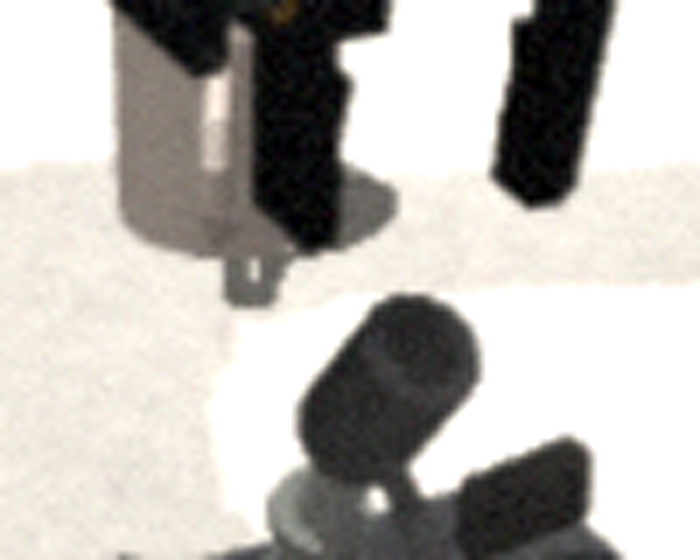

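View pics/w20.png

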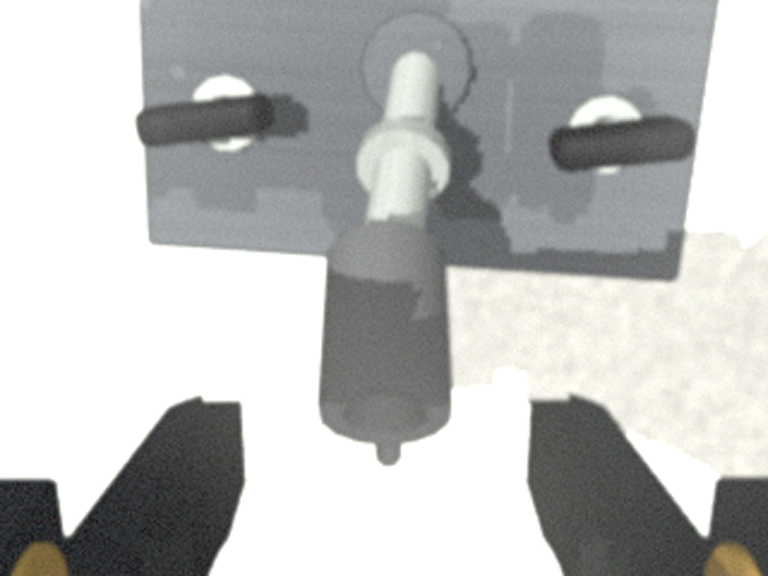

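```bash
python3 - <<'E'
from h import *
s=bot.read_state();P=(s['tool_pos'],s['tcp_rot'])
def t2(w,sc):
    o1,d1=ray('wrist',(w[0]/2.4-.3+160,w[1]/2.4-.3+120),P);o2,d2=ray('scene',(sc[0]/7-.4+260,sc[1]/7-.4+180))
    t=np.linalg.lstsq(np.array([d1,-d2]).T,o2-o1,rcond=None)[0]
    p,q=o1+d1*t[0],o2+d2*t[1];return ((p+q)/2).round(1),np.linalg.norm(p-q).round(1)
c,_=t2((386,408),(418,342));print('top ctr',c,_)
a=np.array([536.8,4.8,64]);z=np.array([0,.5,.866]);d=c-a;print('s',d@z,'perp',d-(d@z)*z)
E
python3 bb.py 390 226 17;python3 bb.py 403 122 15; python3 bb.py 386 408 0
```

```text
top ctr [534.2  50.8 139.1] 1.3
s 88.03659999999999 perp [-2.6        1.9817    -1.1396956]
b 44.72925707316779 miss 0.32788574183994823
b -4.241629792871509 miss 0.20225902308404325
b 89.81300770168339 miss 3.3730902941277607
```

```bash
python3 -m creep '[[[-3,7,0,0.02],[-3,7,4,0.02],[-1,3,8,0],[0,0,8,0],[0,0,0,0]]]' 26 40 >/dev/null; python3 go.py 536.8 58 146
```

```text
t 24.13 pos [539.8  59.4 149.3] rot [-178.3    5.   179.6] F [-0.5 -0.4 -0.5] gap 26.3
q [ 11.  44. -41. 112.  53.  39. 116.]
tool shift 3.0 -1.4 3.3
```

```bash
python3 -m creep '[[[3,-2,3,0],[0,-1,3,0],[0,-1.5,3,0],[0,-2,3,0]]]' >/dev/null; python3 go.py; python3 -m creep '[[[0,-2,3,0],[0,-2,3,0]]]' >/dev/null; python3 go.py;  python3 - <<'E'
from h import *
crop(optics.snapshot('scene'),260,170,100,80,7,'pics/s21.png',1.8)
crop(optics.snapshot('wrist'),160,120,320,240,2.4,'pics/w21.png',1.8)
E
```

```text
t 24.47 pos [538.2  59.5 139.2] rot [-178.9    5.2  179.8] F [-5.9  2.9 31.4] gap 26.4
q [ 11.  45. -40. 113.  55.  37. 115.]
t 24.63 pos [540.   61.2 138. ] rot [-179.3    5.7 -180. ] F [-3.7  1.9 13.7] gap 25.8
q [ 11.  45. -40. 114.  55.  37. 114.]
```

View pics/s21.png

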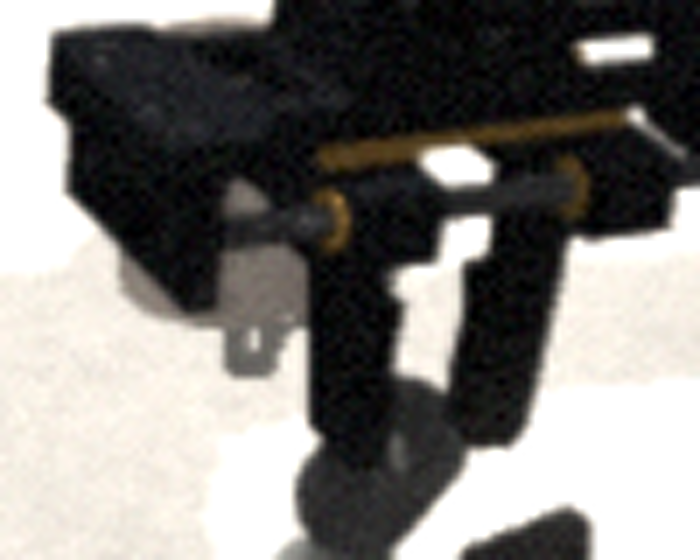

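View pics/w21.png

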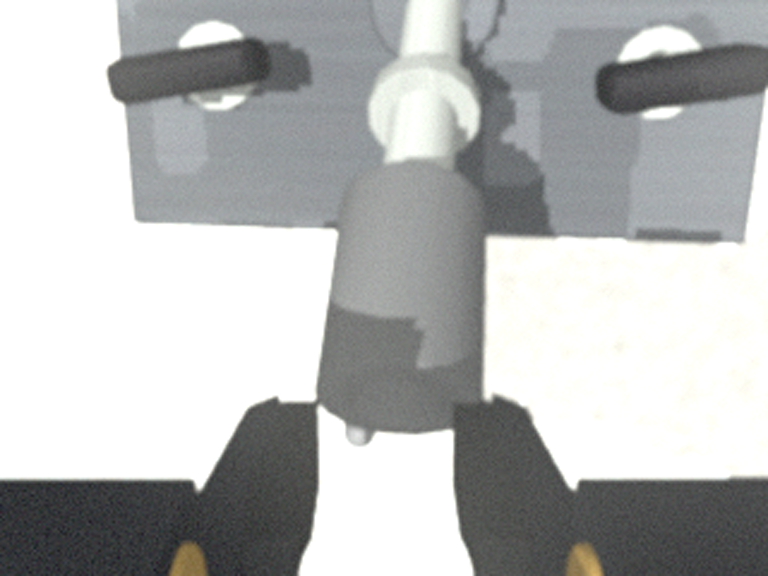

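```bash
python3 - <<'E'
from h import *
c=optics.get_calibration('scene');M=c['world_to_cam']
a=np.array([536.8,4.8,64]);z=np.array([0,.5,.866])
r,_=cv2.Rodrigues(M[:3,:3]);
p,_=cv2.projectPoints(np.array([a+z*s for s in(0,40,71,90)]),r,M[:3,3],c['mtx'],np.array([c['k1'],0,0,0.]))
p=p[:,0]
im=cv2.imread('pics/s20.png')
for q in p:cv2.circle(im,tuple(int(v) for v in ((q-[260,180]+.4)*7)),4,(0,0,255),-1)
cv2.imwrite('pics/s20a.png',im)
t=cv2.imread('pics/top0.png')
E
```

```text
(no output)
```

View pics/s20a.png

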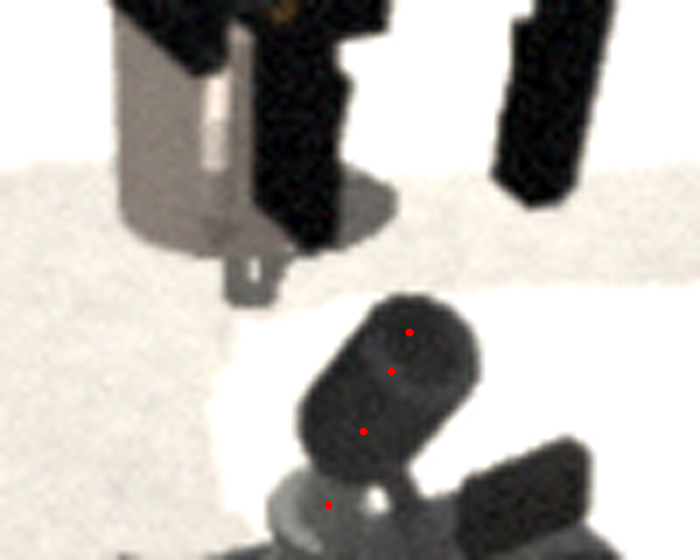

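```bash
python3 -m creep '[[[0,0,-12,0],[0,-5,-12,0],[2,-12,-4,0],[1,-10,0,0],[0,-4,0,0],[0,0,0,0]]]' 0 20 >/dev/null; python3 go.py 536.8 31 153; python3 - <<'E'
from h import *
crop(optics.snapshot('scene'),260,170,100,80,7,'pics/s22.png',1.8)
crop(optics.snapshot('wrist'),160,120,320,240,2.4,'pics/w22.png',1.8)
E
```

```text
t 25.23 pos [531.8  27.7 165.2] rot [-179.2    5.5 -179.9] F [-0.2  0.4 -0.4] gap 0.2
q [ 17.  42. -42. 114.  52.  39. 121.]
tool shift -5.0 3.3 12.2
```

View pics/s22.png

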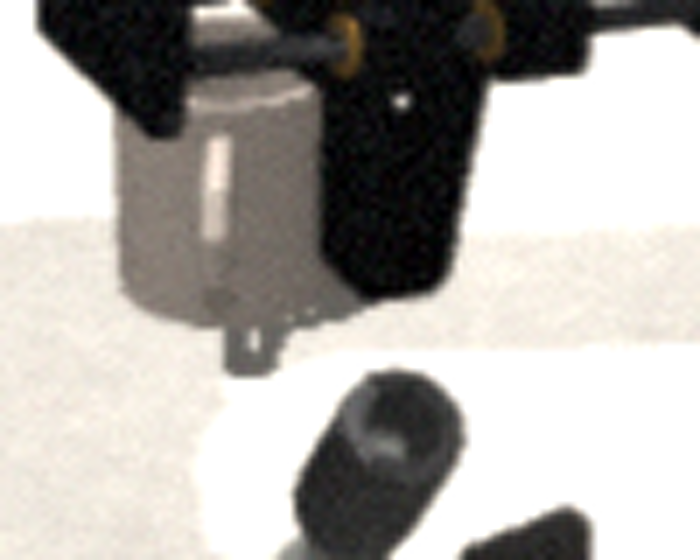

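View pics/w22.png

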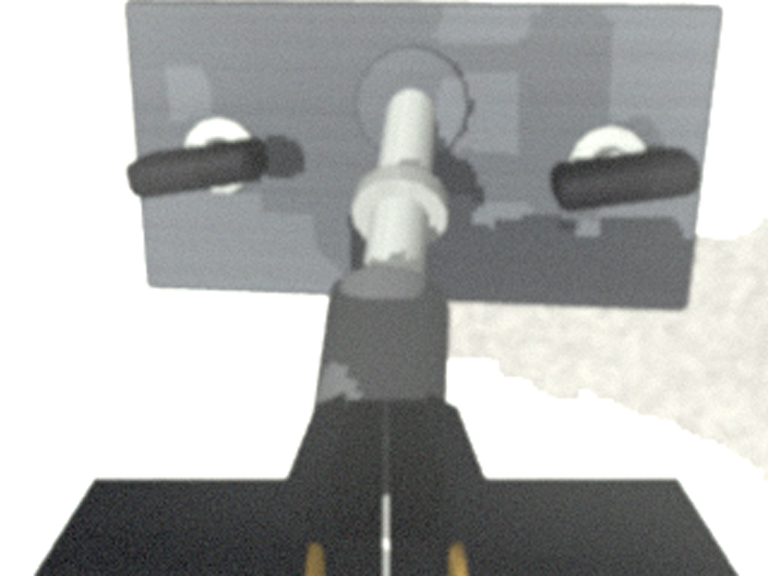

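```bash
python3 -m creep '[[[-5,3,4,0],[-2,0,5,0],[0,0,4,0]]]' >/dev/null; python3 go.py 539 31 150; python3 -m creep '[[[0,0,4,0],[0,0,4,0],[0,0,4,0]]]' >/dev/null; python3 go.py 539 31 150
```

```text
t 25.58 pos [541.2  33.6 151.9] rot [-179.4    5.5 -179.7] F [ 0.4 -0.8 -0.1] gap 0.6
q [ 15.  44. -41. 113.  53.  38. 120.]
tool shift 2.2 -2.6 1.9
t 25.83 pos [544.8  35.  141.4] rot [-179.3    5.8 -179.6] F [-10.7  -7.4  50.3] gap 0.3
q [ 14.  45. -40. 113.  55.  37. 118.]
tool shift 5.8 -4.0 -8.6
```

```bash
python3 -m creep '[[[0,0,-2,0]]]' >/dev/null; python3 go.py 539 31 150; python3 - <<'E'
from h import *
crop(optics.snapshot('scene'),260,170,100,80,7,'pics/s23.png',1.8)
crop(optics.snapshot('wrist'),160,120,320,240,2.4,'pics/w23.png',1.8)
E
```

```text
t 25.92 pos [544.9  34.5 143.7] rot [-179.2    5.8 -179.6] F [-0.2  0.3 -0.1] gap 0.5
q [ 15.  45. -40. 113.  55.  37. 118.]
tool shift 6.0 -3.4 -6.3
```

View pics/s23.png

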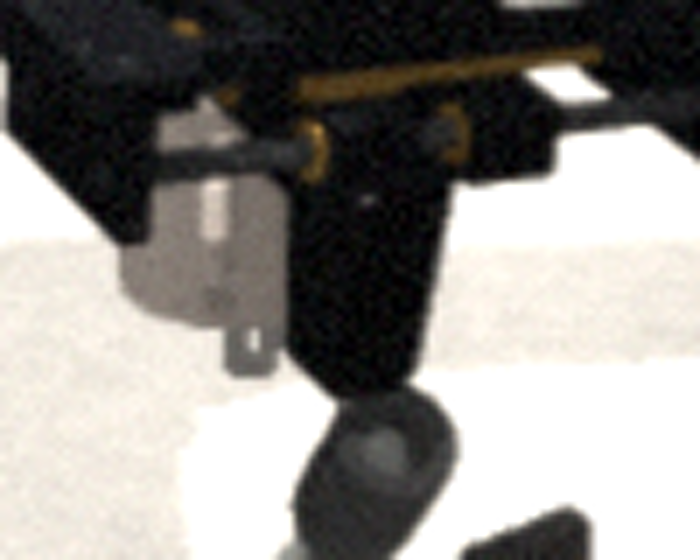

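View pics/w23.png

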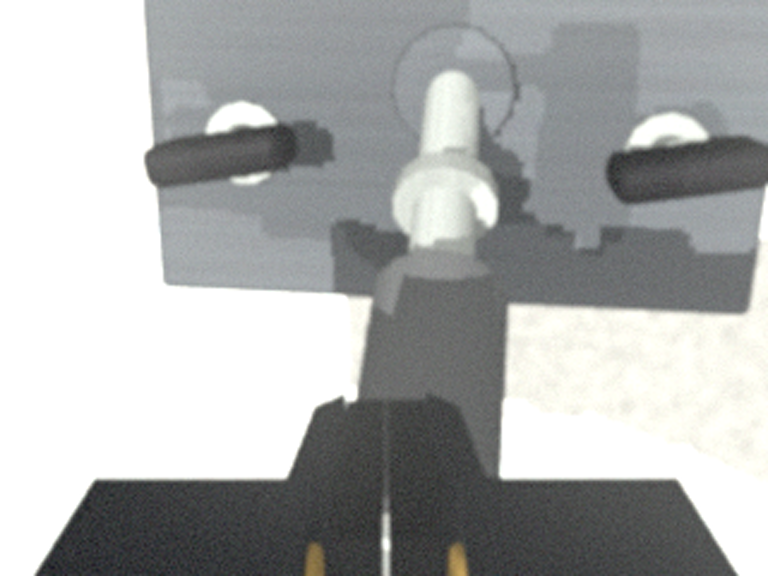

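```bash
python3 -m creep '[[[4,-5,-3,0],[3,-5,-1,0],[0,0,0,0]]]' >/dev/null; python3 go.py 539 26 141; python3 -m creep '[[[1,-1,5,0],[0.5,-2,3,0],[0.5,-2,3,0]]]' >/dev/null; python3 go.py 539 22 130
```

```text
t 26.27 pos [536.2  25.  145.9] rot [-179.3    5.7 -179.5] F [-0.4 -0.3 -0.7] gap 0.5
q [ 16.  44. -41. 115.  55.  36. 119.]
tool shift -2.8 0.9 4.9
t 26.52 pos [535.   19.3 133.9] rot [-179.4    5.7 -179.6] F [ 0.4 -0.5  0.5] gap 0.9
q [ 16.  45. -39. 115.  57.  35. 117.]
tool shift -4.1 2.7 3.9
```

```bash
python3 -m creep '[[[-2,0,-8,0],[-2,4,-6,0],[0,4,0,0],[0,0,0,0]]]' >/dev/null; python3 go.py 539 27 141; python3 - <<'E'
from h import *
crop(optics.snapshot('scene'),260,170,100,80,7,'pics/s24.png',1.8)
crop(optics.snapshot('wrist'),160,120,320,240,2.4,'pics/w24.png',1.8)
E
```

```text
t 26.85 pos [537.2  27.5 148.1] rot [-179.4    5.6 -179.6] F [ 1.   0.9 -0.5] gap 0.3
q [ 16.  44. -41. 114.  54.  37. 119.]
tool shift -1.8 -0.5 7.1
```

View pics/s24.png

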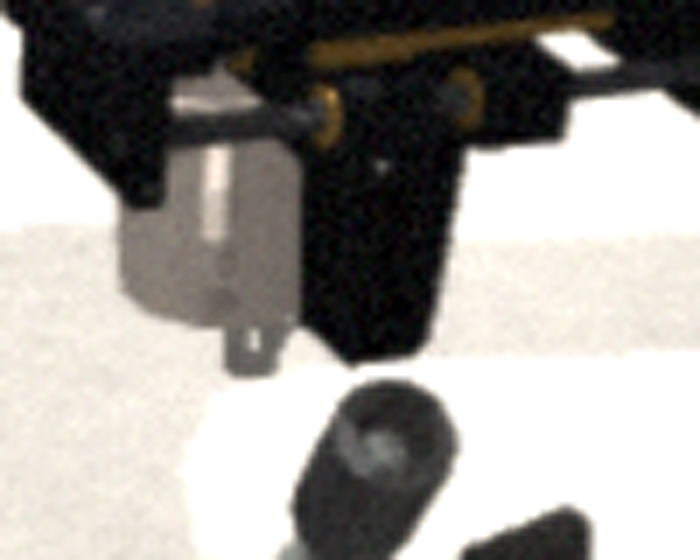

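View pics/w24.png

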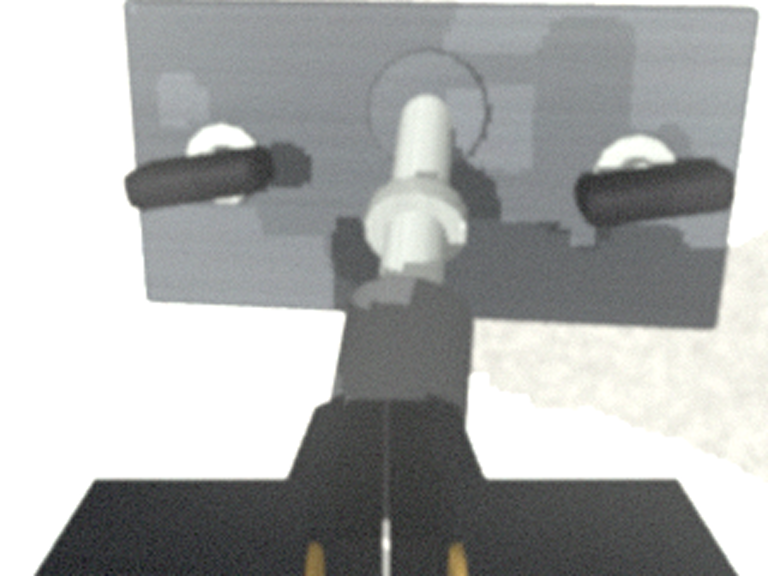

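```bash
python3 bb.py 408 277 17;python3 bb.py 415 185 15; python3 bb.py 413 268 8.75
```

```text
b 32.92436049600431 miss 0.9442833574491335
b -3.7352251719437 miss 0.32947634366738715
b 21.928705431330275 miss 1.3078793134426554
```

```bash
python3 -m creep '[[[-1,4,2,0],[0.3,0,3,0],[0.3,0,3,0],[0.3,-1,3,0]]]' >/dev/null; python3 go.py; python3 -m creep '[[[0.3,-2,3.5,0],[0.3,-2,3.5,0],[0.3,-2,3.5,0]]]' >/dev/null; python3 go.py; python3 -m creep '[[[0.3,-2,3.5,0],[0.3,-2,3.5,0],[0.3,-2,3.5,0]]]' >/dev/null; python3 go.py
```

```text
t 27.28 pos [539.7  30.  138.5] rot [-179.2    5.8 -179.6] F [-5.8 -2.8 22.7] gap 0.6
q [ 15.  45. -40. 114.  56.  36. 117.]
t 27.53 pos [541.   23.1 131.8] rot [-178.9    6.1 -179.6] F [-3.4 -1.4 11. ] gap 0.3
q [ 15.  45. -39. 115.  57.  35. 117.]
t 27.78 pos [541.4  17.9 124. ] rot [-178.8    6.4 -179.4] F [-3.3  0.2 12.4] gap 0.7
q [ 15.  46. -38. 115.  59.  34. 116.]
```

```bash
python3 -m creep '[[[0.3,-2,3.5,0],[0.3,-2,3.5,0],[0.3,-1.5,3.5,0],[0.3,0,3,0]]]' >/dev/null; python3 go.py; python3 - <<'E'
from h import *
crop(optics.snapshot('scene'),260,170,100,80,7,'pics/s25.png',1.8)
crop(optics.snapshot('wrist'),160,120,320,240,2.4,'pics/w25.png',1.8)
E
```

```text
t 28.12 pos [542.2  13.6 113.7] rot [-178.8    6.6 -179.3] F [-16.   -4.9  61.1] gap 0.3
q [ 14.  47. -36. 116.  61.  32. 114.]
```

View pics/s25.png

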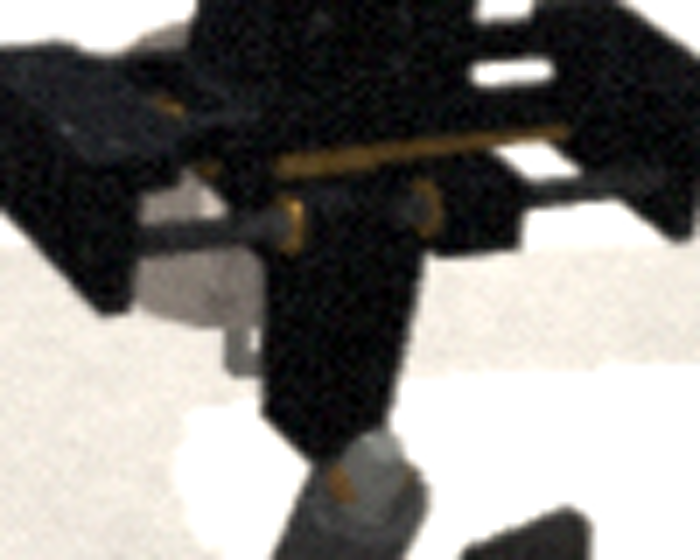

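View pics/w25.png

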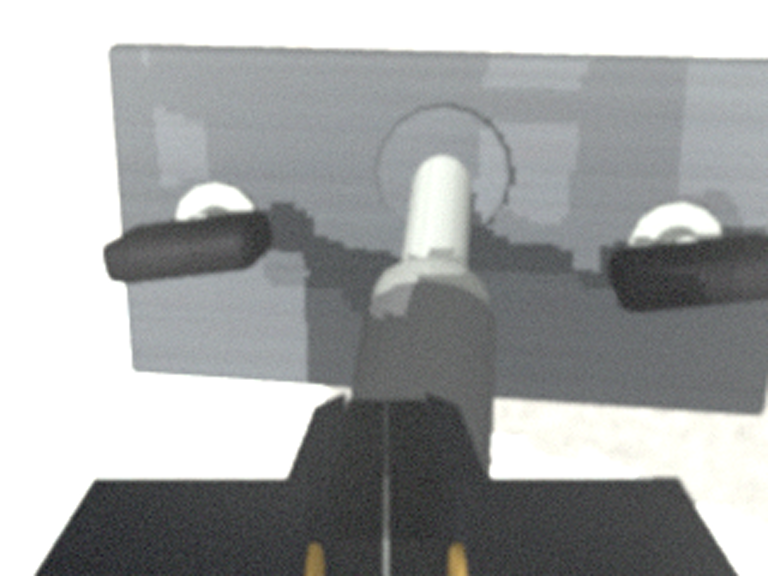

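```bash
python3 -m creep '[[[0,0,-3,0],[0,0,-8,0],[0,-5,-15,0],[0,-10,-30,0],[0,-30,-30,0],[0,-35,-30,0],[0,-30,-20,0],[0,-10,0,0]]]' >/dev/null; python3 -m creep '[[[20,-25,-20,0],[20,-25,-20,0],[20,-25,0,0],[0,0,0,0],[0,0,0,0]]]' >/dev/null; python3 go.py; python3 - <<'E'
from h import *
crop(optics.snapshot('scene'),240,170,140,110,5.7,'pics/s26.png',2.2)
crop(optics.snapshot('top'),285,170,95,120,5,'pics/t26.png',2.5)
crop(optics.snapshot('wrist'),0,0,640,480,1.2,'pics/w26.png',1.4)
E
```

```text
t 29.30 pos [ 461.8 -186.3  290.8] rot [-179.     6.4 -179.2] F [ 0.2 -0.   0.5] gap 0.5
q [ 59.  36. -68. 111.  44.  55. 151.]
```

View pics/s26.png

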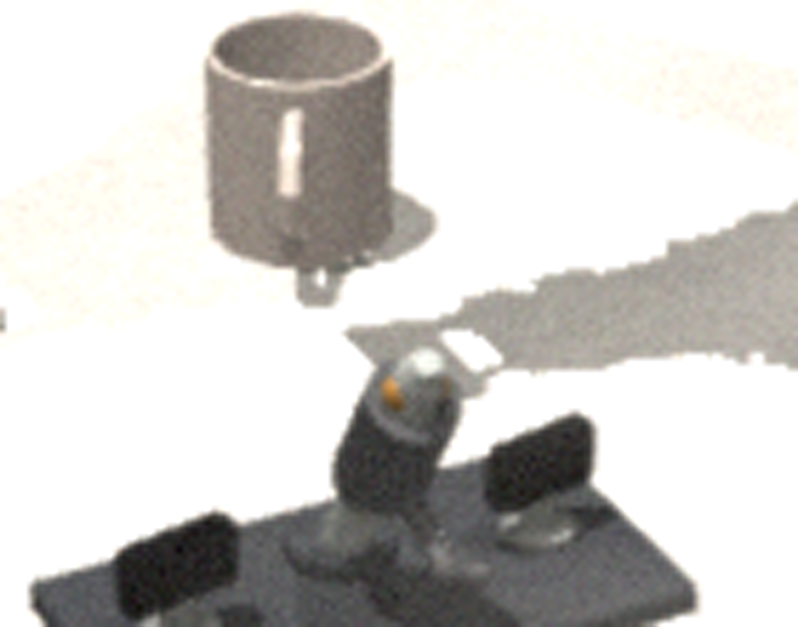

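View pics/t26.png

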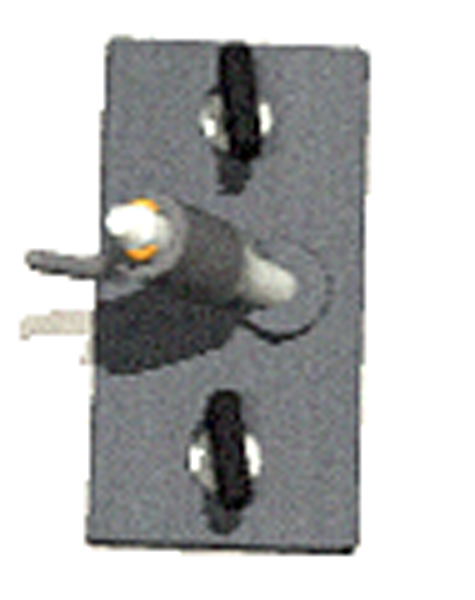

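View pics/w26.png

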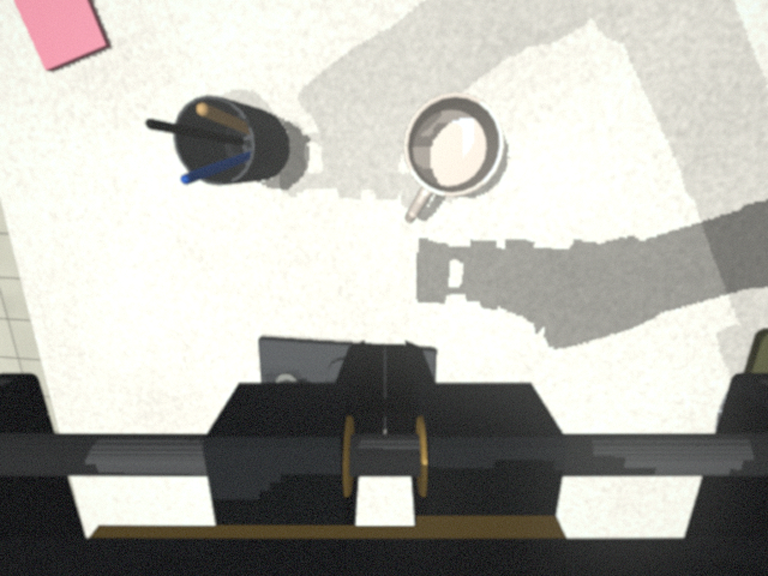

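```bash
python3 -m creep '[[[0,0,0,0.08],[0,0,0,0.08],[0,0,0,0],[0,0,0,0]]]' >/dev/null; python3 go.py; python3 -c "
from rig import bot
print(bot.sign_off())"
```

```text
t 29.78 pos [ 465.3 -178.2  290. ] rot [179.9   6.4 172.2] F [-0.8  0.2 -0.1] gap 0.4
q [ 56.  35. -65. 111.  42.  53. 144.]
the job is handed in; nothing more can be done
None
```

I handed the job in at 29.8 s. My last pictures show both knobs at their end stops and the collar seated on the post. `sign_off` gave no verdict.

**Knobs:** I turned the near one by squeezing and twisting it with the gripper, and the far one by pushing it with closed fingers. Each then measured about 9° from the plate's long side, where the end stop should be about 10°. The last top picture still shows both that way.

**Collar:** it was gripped across its clear sides, swung so the hook points to the robot's left, and tilted onto the post tip. It jammed part way down because it had tilted in the grip. I released it and pushed it home with closed fingers on the high side of its rim. The last pictures show it against the shoulder, hook end down, with both brass balls out above its rim. I judged that from the pictures and did not measure the final gap to the shoulder or its alignment.

**At hand-in:** the gripper was empty and well clear, with about 0 N at the wrist. The mug and pen cup stood where they were. The mouse was not in the last pictures; nothing touched it.

**What went less well:**
- **Force:** while pushing, the wrist force peaked at about 61 N at the fingertips, against the 120 N limit. The 40 N limit is for the arm and gripper body, which I did not see touch anything.
- **Tool tilt:** the tool drifted about 6° from vertical under load.
- **Joint 7:** it reached 151° on the retreat, against a limit of 152.13°, so I turned it back to 144° before handing in.

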